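# Set up the pottery wheel and the texture rollers

## Task

Get this pottery bench ready for texturing: stand the finished blue pot from the banding wheel in the middle of the drying slab, then fit the chuck plate onto the wheel so that its holes drop over both pins and it lies flat, and only then set the upside-down bowl over the plug with its rim resting on the board. Push every texture sleeve on the table onto a spindle of its own, past the sprung balls until it clicks home on the shoulder. Leave the jar, cup, stamps, knife and paddle where they are.

Things in the scene. Friction and masses are not known exactly. Their poses are not given: they have to be found in the camera images.
- wheel: low aluminium banding wheel, head 170 mm across, fixed and locked (it does not turn). Two upright brass pins, 8 mm thick with chamfered tips, stand 12 mm above the head's flat top, 65 mm from the centre to either side along the wheel's own y axis. Origin on the table under the centre
- wheel_seat (a point): centre of the wheel head's flat top, 60 mm above the table, midway between the pins; z up
- chuck: chuck plate: loose brown board 90 (x) x 160 (y) x 8 mm with a blue plug 44 mm across standing 34 mm up from the middle of its top (hold it by the plug; plug top 42 mm above the underside). Two 11 mm through holes 65 mm to either side of the centre along its own y axis fit over the wheel's pins, either way round. 0.3 kg. Origin at the centre of its underside, z up
- bowl: terracotta bowl standing upside down: rim 100 mm across at the bottom; foot, a solid disc 44 mm across, from 46 to 60 mm above the rim plane (hold it there; the wall is 60 mm across at 46 mm). Hollow inside 41 mm deep, at least 50 mm across wherever the plug reaches, so it fits over the plug with its rim on the board. 0.25 kg. Origin at the centre of the rim plane, z up towards the foot
- pot: finished glazed pot, blue with a white band and a fixed white lid, 48 mm across, body 52 mm tall, lid knob up to 65 mm; it starts on the wheel head. 0.2 kg. Origin at the centre of its underside, z up
- slab: pale plaster drying slab 100 x 100 x 12 mm, fixed to the table. Origin on the table under its centre
- slab_top (a point): centre of the drying slab's top, 12 mm above the table
- stand: dark wooden stand 64 (x) x 280 (y) x 20 mm fixed to the table, with a row of four upright steel spindles 70 mm apart along its own y axis. Origin on the table under its centre
- spindle0 (a point): centre of the brass shoulder (38 mm across, 26 mm above the table) at the foot of spindle 0. Spindle 18 mm thick for 36 mm up, then tapering to 6 mm at 50 mm. Two sprung balls on either side stand out 3.5 mm, 13 mm above the shoulder: a sleeve let down stops on them about 15 mm up; a push of about 6 to 15 N takes it past, and it snaps down onto the shoulder
- spindle1 (a point): centre of the brass shoulder (38 mm across, 26 mm above the table) at the foot of spindle 1. Spindle 18 mm thick for 36 mm up, then tapering to 6 mm at 50 mm. Two sprung balls on either side stand out 3.5 mm, 13 mm above the shoulder: a sleeve let down stops on them about 15 mm up; a push of about 6 to 15 N takes it past, and it snaps down onto the shoulder
- spindle2 (a point): centre of the brass shoulder (38 mm across, 26 mm above the table) at the foot of spindle 2. Spindle 18 mm thick for 36 mm up, then tapering to 6 mm at 50 mm. Two sprung balls on either side stand out 3.5 mm, 13 mm above the shoulder: a sleeve let down stops on them about 15 mm up; a push of about 6 to 15 N takes it past, and it snaps down onto the shoulder
- spindle3 (a point): centre of the brass shoulder (38 mm across, 26 mm above the table) at the foot of spindle 3. Spindle 18 mm thick for 36 mm up, then tapering to 6 mm at 50 mm. Two sprung balls on either side stand out 3.5 mm, 13 mm above the shoulder: a sleeve let down stops on them about 15 mm up; a push of about 6 to 15 N takes it past, and it snaps down onto the shoulder
- sleeve0: texture roller sleeve, orange with white bands: upright tube 40 mm across and 40 mm tall, 70 g, standing on its lipped end. The lowest 8 mm have a 21 mm bore (the lip that the balls click over); above that the bore is 28 mm. Origin at the centre of its lower end, z up. It may be absent. Any sleeve fits any spindle, one to a spindle
- sleeve1: texture roller sleeve, blue with yellow bands: upright tube 40 mm across and 40 mm tall, 70 g, standing on its lipped end. The lowest 8 mm have a 21 mm bore (the lip that the balls click over); above that the bore is 28 mm. Origin at the centre of its lower end, z up. It may be absent. Any sleeve fits any spindle, one to a spindle
- sleeve2: texture roller sleeve, green with white bands: upright tube 40 mm across and 40 mm tall, 70 g, standing on its lipped end. The lowest 8 mm have a 21 mm bore (the lip that the balls click over); above that the bore is 28 mm. Origin at the centre of its lower end, z up. It may be absent. Any sleeve fits any spindle, one to a spindle
- sleeve3: texture roller sleeve, yellow with red bands: upright tube 40 mm across and 40 mm tall, 70 g, standing on its lipped end. The lowest 8 mm have a 21 mm bore (the lip that the balls click over); above that the bore is 28 mm. Origin at the centre of its lower end, z up. It may be absent. Any sleeve fits any spindle, one to a spindle
- jar: bystander: small green glaze jar with a white cap, 44 mm across, 58 mm tall; origin at its underside; leave it alone
- stamp0: bystander: wooden stamp block with a green spot, 36 x 36 x 22 mm; origin at its underside; leave it alone
- stamp1: bystander: wooden stamp block with a red spot, 36 x 36 x 22 mm; origin at its underside; leave it alone
- knife: bystander: flat wooden modelling knife about 190 mm long, lying down; origin at its underside; leave it alone
- cup: bystander: open white cup, 72 mm across, 85 mm tall; origin at its underside; leave it alone
- paddle: bystander: wooden clay paddle lying flat, 60 x 90 mm blade with a 100 mm handle; origin at its underside; leave it alone

How it is judged (in metres and radians):
On the way, in this order (a step that is already met when the one before it is completed fails the run):
1. the finished pot stands upright on the drying slab (horizontal distance between pot and slab_top below 0.04 m and z of pot in the frame of slab_top between -0.004 and 0.004 m and angle between pot's own z axis and vertical below 0.1 rad), for 0.2 s.
2. the chuck plate lies flat on the wheel head with its holes over both pins, the bowl not yet on it (z of chuck in the frame of wheel_seat below 0.003 m and horizontal distance between chuck and wheel_seat below 0.005 m and angle between the y axis of chuck and the y axis of wheel, either way round below 0.06 rad and angle between chuck's own z axis and vertical below 0.05 rad and horizontal distance between bowl and chuck above 0.06 m), for 0.2 s.
3. the bowl stands upside down over the plug, its rim on the board (z of chuck in the frame of wheel_seat below 0.003 m and horizontal distance between chuck and wheel_seat below 0.005 m and angle between the y axis of chuck and the y axis of wheel, either way round below 0.06 rad and angle between chuck's own z axis and vertical below 0.05 rad and horizontal distance between bowl and chuck below 0.012 m and z of bowl in the frame of chuck between 0.004 and 0.012 m and angle between bowl's own z axis and vertical below 0.08 rad), for 0.2 s.
At the end, for the whole second after the job is handed in: Pot upright on the slab (within 40 mm of its middle); chuck plate flat on the wheel over both pins (3 mm in height, 5 mm sideways); bowl upside down over the plug, rim on the board (centres within 12 mm); each sleeve on its own spindle, within 4 mm of the shoulder; all at rest (all of step 1 and all of step 3 and ((horizontal distance between sleeve0 and spindle0 below 0.004 m and z of sleeve0 in the frame of spindle0 between -0.004 and 0.004 m) or (horizontal distance between sleeve0 and spindle1 below 0.004 m and z of sleeve0 in the frame of spindle1 between -0.004 and 0.004 m) or (horizontal distance between sleeve0 and spindle2 below 0.004 m and z of sleeve0 in the frame of spindle2 between -0.004 and 0.004 m) or (horizontal distance between sleeve0 and spindle3 below 0.004 m and z of sleeve0 in the frame of spindle3 between -0.004 and 0.004 m)) and ((horizontal distance between sleeve1 and spindle0 below 0.004 m and z of sleeve1 in the frame of spindle0 between -0.004 and 0.004 m) or (horizontal distance between sleeve1 and spindle1 below 0.004 m and z of sleeve1 in the frame of spindle1 between -0.004 and 0.004 m) or (horizontal distance between sleeve1 and spindle2 below 0.004 m and z of sleeve1 in the frame of spindle2 between -0.004 and 0.004 m) or (horizontal distance between sleeve1 and spindle3 below 0.004 m and z of sleeve1 in the frame of spindle3 between -0.004 and 0.004 m)) and ((horizontal distance between sleeve2 and spindle0 below 0.004 m and z of sleeve2 in the frame of spindle0 between -0.004 and 0.004 m) or (horizontal distance between sleeve2 and spindle1 below 0.004 m and z of sleeve2 in the frame of spindle1 between -0.004 and 0.004 m) or (horizontal distance between sleeve2 and spindle2 below 0.004 m and z of sleeve2 in the frame of spindle2 between -0.004 and 0.004 m) or (horizontal distance between sleeve2 and spindle3 below 0.004 m and z of sleeve2 in the frame of spindle3 between -0.004 and 0.004 m)) and ((horizontal distance between sleeve3 and spindle0 below 0.004 m and z of sleeve3 in the frame of spindle0 between -0.004 and 0.004 m) or (horizontal distance between sleeve3 and spindle1 below 0.004 m and z of sleeve3 in the frame of spindle1 between -0.004 and 0.004 m) or (horizontal distance between sleeve3 and spindle2 below 0.004 m and z of sleeve3 in the frame of spindle2 between -0.004 and 0.004 m) or (horizontal distance between sleeve3 and spindle3 below 0.004 m and z of sleeve3 in the frame of spindle3 between -0.004 and 0.004 m)) and linear speed of each of pot, chuck, bowl, sleeve0, sleeve1, sleeve2, sleeve3 below 0.02 m/s); the robot touches nothing.
It fails at once if a bystander (jar, stamps, knife, cup, paddle) is moved by more than 4 cm (distance of any of jar, stamp0, stamp1, knife, cup, paddle from where it was at the start of the episode above 0.04 m).
It fails at once if the jar or the cup is tipped over (angle between any of jar, cup's own z axis and vertical above 0.6 rad).
Of sleeve0, sleeve1, sleeve2, sleeve3 only 2 to 4 are there at a start; the rules pass over those that are not, and their reading is None.
At some moment in a run one of bowl, chuck, sleeve0, sleeve1, sleeve2, sleeve3 may be knocked a few centimetres aside while the robot is not near it.
It also fails if it takes over 210 s, if anything falls off the work surface, if the arm or the gripper's body presses on something with over 40 N, if the wrist force passes 120 N, or if a joint passes its speed limit or range.

## Robot

A 7-joint arm with a two-finger parallel gripper is mounted at the origin on the work surface. World frame = base frame: x ahead of the robot, y to its left, z up, the work surface at z = 0. Lengths are in m, angles in degrees, forces in N, time in s.
With the tool pointing down it reaches from about 0.425 to 0.875 m from the base axis. Payload 4.7 kg.
Tool frame: the origin (TCP) lies midway between the tips of the shut fingers; the grasp point (between the pads) lies 19 mm behind it; y points along the fingers, x is the direction in which the jaws open and shut, and the axes are right-handed (so a half turn about y gives the same grasp; the last joint's range is limited). The gripper opens to 87 mm and grips with 3 to 60 N. Pads are 19 mm wide; open, the fingers measure 117 mm over their backs; the gripper's body (75 mm by 190 mm) begins 51 mm behind the grasp point.
Start: joints at [-63.822, 18.392, -4.016, 83.108, 1.295, 78.541, -3.26], TCP at [0.279, 0.587, 0.223] pointing down, gripper open.
Joint ranges: [-163.93, 163.93], [-17.29, 119.83], [-79.2, 71.16], [3.27, 140.29], [-89.18, 269.18], [5.43, 117.66], [-154.24, 154.24]. Speed limits (degrees/s): [147.25, 147.25, 180, 180, 180, 180, 180].

## Interface

Orientations are given as [roll, pitch, yaw] about the fixed x, y, z axes, in that order (R = Rz(yaw) Ry(pitch) Rx(roll)).
In Python, from cell import env gives the robot as it stands.
- The arm moves only by the tool carry_out, never from a script. Its argument "targets" is a list of rows, each a list of 2 entries, a list of its own where there are three numbers: the shift along the tool's x, y, z in mm, then the turn, a rotation vector about the tool's x, y, z in degrees. A call has 1 to 12 rows; each row shifts and turns the commanded pose from where the row before left it, along the tool's axes as they then stand; what a row does not reach is not made up. A row lasts 1/10 s, in which the tool goes at most 50 mm and 8.59 degrees, less where a joint would pass 70% of its speed; a pose out of reach is approached as far as the arm can. A call with a gripper value outside its range is refused whole. "jaw" is the opening, from 0 (shut) to 1 (fully open), set as the call begins (left out, the last holds). The fingers move at their own pace and stop on an object; "squeeze" is the grip in N (left out, the last holds). Time passes only in rows, so rows that do not move let the fingers close. It gives the time, the measured TCP pose, the force and the opening at its end, in the units of the state.
- env.get_obs(): the state, without advancing time (a new reading comes with each control period).
- env.read_camera(name): name is "scene" or "top"; returns the picture (480x640x3 uint8, red, green, blue); there is no depth.
- env.get_calibration(name): a dict with "fx", "fy", "cx", "cy" (pixels), "R" (3x3) and "t" (3): a world point X has camera coordinates R X + t. Camera axes: x right, y down, z forward; pixel columns grow to the right and rows downward; lengths in m; the calibration is good to about 2 mm. A picture is of the moment at which its call begins. get_calibration takes no time and is no camera call.
- env.sign_off(): hands the job in, once; it reports no verdict.
Trained networks look in the newest picture that a camera, given by its name, has taken for a name from the list of things; names that differ only in an ending like _2 or _b are one class to them, and where a whole thing is asked for, a point or a joint stands for the part that bears it (a point fixed in the world has none). Each returns a list of dicts, best first, with "p" (0 to 1); they miss things now and then, are a little off and sometimes report something else, mostly with a low value. They report only what shows in the picture. A call takes as long as a camera call.
- env.outline_of(camera, label): "mask" (480x640 bool, what is visible of it) and "xy" ([column, row] in pixels, amid what is visible of it).
The state is a dict: "time_s": time; "qpos": joint angles; "joint_velocities": joint speeds; "effort": joint torques, N m; "tool_pos": TCP position; "tool_rot": TCP orientation; "force": force on the tool from outside, world axes, zero at the start; "wrist_torque": the same for the moment, N m; "grip_width": finger opening in m.
Only numpy, scipy, OpenCV 4.12 (cv2) and the standard library are available. Lean on these libraries where they do the work, as an engineer would, in place of code of your own. Each camera call takes 0.05 s, during which the arm holds its last target.

## Working session

There is one attempt and no reset: what is moved stays moved. The work goes in short steps, Python scripts to look and compute and a tool call to move; the robot and the scene stay as the last step left them, time stands still between calls to the robot, and variables do not carry over. Pictures are saved under pics/ and viewed, and the job is handed in when it is done.

Besides the shell and the picture viewer there is one more tool, called after "Emit:" in YAML: its name, and indented under it one key for each argument. carry_out: Moves the arm, as the interface text tells. Its arguments: {"type":"object","properties":{"targets":{"type":"array","items":{"type":"array"}},"jaw":{"type":"number"},"squeeze":{"type":"number"}},"required":["targets"]}

```bash
ls; mkdir -p pics; python3 - <<'E'
from cell import env
import cv2,json
print(env.get_obs())
for n in("scene","top"):
    c=env.get_calibration(n);print(n,c)
    im=env.read_camera(n);cv2.imwrite(f"pics/{n}0.png",im[:,:,::-1])
E
```

```text
pics
{'time_s': 0.0, 'qpos': array([-63.8221682 ,  18.43900137,  -4.01690365,  83.17300372,
         1.29571303,  78.53987956,  -3.2591711 ]), 'joint_velocities': array([ 0.06850983, -0.10710068,  0.12402259,  0.01738157, -0.07045276,
        0.07652702,  0.03046361]), 'effort': array([ 2.09158702e-04, -4.91277015e+01, -4.04099207e-01, -3.12529492e+01,
       -6.40160521e-02,  4.36687970e-02,  1.75175569e-04]), 'tool_pos': array([0.27830754, 0.58681515, 0.22147898]), 'tool_rot': array([-90.00587509,   0.10659984,  64.63414366]), 'force': array([ 0.23199986, -0.10422315,  0.97596754]), 'wrist_torque': array([ 0.02669871, -0.01098402, -0.03408529]), 'grip_width': 0.08682751971942401}
scene {'fx': 543.7536876958332, 'fy': 543.7536876958332, 'cx': 313.0259816155221, 'cy': 236.3954916084583, 'R': array([[-0.66337787,  0.7482812 , -0.00224735],
       [ 0.64038064,  0.56616141, -0.51901242],
       [-0.38709488, -0.34574051, -0.85476374]]), 't': array([ 0.36466874, -0.33129832,  1.35031566])}
top {'fx': 608.0698252199436, 'fy': 608.0698252199436, 'cx': 318.3149448102122, 'cy': 242.57118481268893, 'R': array([[-4.48833863e-04, -9.99999299e-01, -1.09585613e-03],
       [-9.99117926e-01,  4.94452856e-04, -4.19895909e-02],
       [ 4.19901033e-02,  1.07604315e-03, -9.99117447e-01]]), 't': array([0.01819868, 0.56909615, 1.56315755])}
```

View pics/scene0.png

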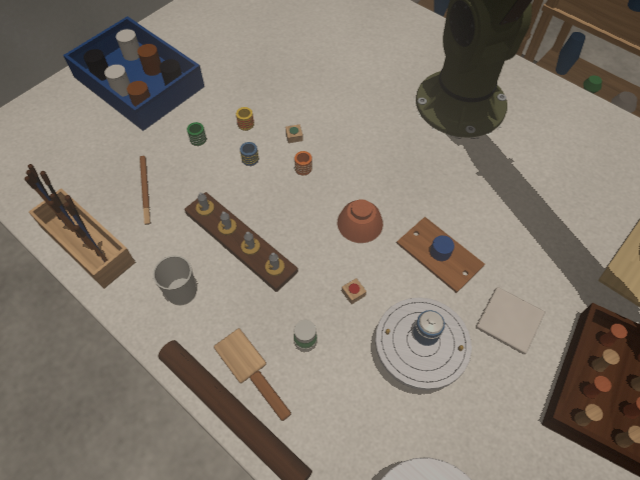

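View pics/top0.png

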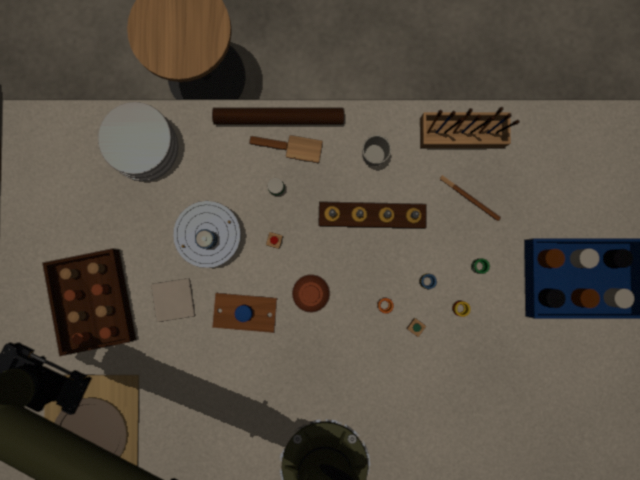

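```bash
cat > h.py <<'E'
from cell import env
import numpy as np,cv2
from scipy.optimize import least_squares,minimize
CAL={n:env.get_calibration(n) for n in("scene","top")}
def proj(n,X):
    c=CAL[n];p=np.atleast_2d(X)@c['R'].T+c['t']
    return np.c_[c['fx']*p[:,0]/p[:,2]+c['cx'],c['fy']*p[:,1]/p[:,2]+c['cy']]
def ray(n,uv,z):
    c=CAL[n];o=-c['R'].T@c['t'];d=c['R'].T@np.array([(uv[0]-c['cx'])/c['fx'],(uv[1]-c['cy'])/c['fy'],1])
    return (o+d*(z-o[2])/d[2])[:2]
A=np.linspace(0,2*np.pi,48,endpoint=False)
def lathe(pr):
    return np.concatenate([np.c_[r*np.cos(A),r*np.sin(A),0*A+z] for r,z in pr])
def box(x,y,z0,z1):
    return np.array([[a,b,c] for a in(-x/2,x/2) for b in(-y/2,y/2) for c in(z0,z1)])
# model: list of convex parts
M={'sleeve':[lathe([(.02,0),(.02,.04)])],
 'pot':[lathe([(.024,0),(.024,.052),(.006,.065)])],
 'bowl':[lathe([(.05,0),(.03,.046),(.022,.06)])],
 'chuck':[box(.09,.16,0,.008),lathe([(.022,.008),(.022,.042)])],
 'slab':[box(.1,.1,0,.012)],
 'stand':[box(.064,.28,0,.02)],
 'wheel':[lathe([(.085,.045),(.085,.06)])]}
def sil(n,parts,x,y,z,yaw,S=8):
    R=np.array([[np.cos(yaw),-np.sin(yaw),0],[np.sin(yaw),np.cos(yaw),0],[0,0,1]])
    return [cv2.convexHull(proj(n,P@R.T+[x,y,z]).astype(np.float32)) for P in parts]
def raster(hs,off,S=4,w=200):
    im=np.zeros((w*S,w*S),np.uint8)
    for h in hs: cv2.fillConvexPoly(im,np.round(((h-off)+.5)*S*16).astype(np.int32),1,shift=4)
    return cv2.resize(im.astype(np.float32),(w,w),interpolation=cv2.INTER_AREA)
def fit(kind,masks,x,y,z,yaw=0,useyaw=False):
    """masks: {cam:mask}; maximise soft IoU over both cams"""
    parts=M[kind];dat={}
    for n,m in masks.items():
        c=np.round(proj(n,[x,y,z])[0]).astype(int)-100
        mm=np.zeros((200,200),np.float32)
        big=np.pad(m.astype(np.float32),200);mm=big[c[1]+200:c[1]+400,c[0]+200:c[0]+400]
        dat[n]=(c,mm)
    def cost(p):
        s=0
        for n,(c,mm) in dat.items():
            r=raster(sil(n,parts,p[0]/1e3,p[1]/1e3,z,p[2]/57.3 if useyaw else yaw),c)
            s+=1-np.minimum(r,mm).sum()/np.maximum(r,mm).sum()
        return s/len(dat)
    p0=[x*1e3,y*1e3]+([yaw*57.3] if useyaw else [])
    sim=np.array([p0]+[[q+(6 if i==j else 0) for j,q in enumerate(p0)] for i in range(len(p0))])
    r=minimize(cost,p0,method='Nelder-Mead',options=dict(initial_simplex=sim,xatol=.05,fatol=1e-5))
    return r.x,1-r.fun
def masks(label,cams=("scene","top"),pick=0):
    d={}
    for n in cams:
        L=env.outline_of(n,label)
        if L: d[n]=L
    return d
def save(n,name,im=None):
    if im is None: im=env.read_camera(n)
    cv2.imwrite(f'pics/{name}.png',im[:,:,::-1]); return im
E
python3 - <<'E'
from h import *
import pickle
D={}
Z={'pot':.06,'chuck':0,'bowl':0,'slab':0,'stand':0,'wheel':0}
for l in ['wheel','chuck','bowl','pot','slab','stand','sleeve0','sleeve1','sleeve2','sleeve3','jar','cup','stamp0','stamp1','knife','paddle']:
    for n in('scene','top'):
        L=env.outline_of(n,l)
        D[l,n]=L
        print(l,n,[(round(q['p'],2),np.round(q['xy'],1).tolist(),int(q['mask'].sum())) for q in L[:3]])
pickle.dump(D,open('D.pkl','wb'))
print(env.get_obs()['time_s'])
E
```

```text
wheel scene [(0.63, [419.1, 345.8], 5949)]
wheel top [(0.64, [209.6, 228.2], 3192)]
chuck scene [(0.86, [439.9, 253.0], 3025), (0.17, [241.8, 242.5], 3885)]
chuck top [(0.59, [246.2, 312.4], 2093)]
bowl scene [(0.71, [361.3, 223.9], 1598), (0.71, [145.8, 191.3], 475)]
bowl top [(0.91, [311.0, 293.8], 1154)]
pot scene [(0.93, [430.2, 329.9], 803), (0.54, [418.8, 348.6], 6131), (0.16, [242.5, 241.7], 3980)]
pot top [(0.74, [206.1, 237.2], 336), (0.2, [209.4, 225.7], 3171)]
slab scene [(0.63, [512.0, 320.5], 2646), (0.25, [428.5, 328.3], 894)]
slab top [(0.81, [171.2, 301.6], 1466)]
stand scene [(0.63, [242.1, 244.0], 3978)]
stand top [(0.64, [372.6, 215.8], 2713)]
sleeve0 scene [(0.93, [199.2, 131.8], 344), (0.7, [250.5, 154.2], 370), (0.56, [303.7, 162.8], 398)]
sleeve0 top [(0.61, [429.8, 283.5], 182), (0.6, [279.3, 186.1], 273), (0.53, [483.7, 262.6], 208)]
sleeve1 scene [(0.93, [199.2, 131.8], 344), (0.7, [250.5, 154.2], 370), (0.56, [303.7, 162.8], 398)]
sleeve1 top [(0.61, [429.8, 283.5], 182), (0.6, [279.3, 186.1], 273), (0.53, [483.7, 262.6], 208)]
sleeve2 scene [(0.93, [199.2,
[... 374 characters left out ...]
 scene [(0.86, [302.5, 332.9], 603)]
jar top [(0.64, [276.6, 187.8], 241), (0.51, [311.8, 293.7], 1125)]
cup scene [(0.94, [178.9, 276.9], 1580)]
cup top [(0.93, [378.3, 149.6], 728), (0.34, [172.8, 301.6], 1468)]
stamp0 scene [(0.79, [350.3, 289.3], 372), (0.71, [245.2, 243.2], 3951), (0.64, [292.1, 135.9], 262)]
stamp0 top [(0.73, [418.6, 324.5], 209), (0.51, [275.3, 240.4], 197)]
stamp1 scene [(0.79, [350.3, 289.3], 372), (0.71, [245.2, 243.2], 3951), (0.64, [292.1, 135.9], 262)]
stamp1 top [(0.73, [418.6, 324.5], 209), (0.51, [275.3, 240.4], 197)]
knife scene [(0.66, [149.9, 190.3], 403)]
knife top [(0.6, [472.3, 196.6], 384)]
paddle scene [(0.84, [250.4, 361.9], 2354)]
paddle top []
1.7
```

```bash
python3 - <<'E'
import cv2,numpy as np
s=cv2.imread('pics/scene0.png');t=cv2.imread('pics/top0.png')
def crop(im,x,y,w,h,k,n):
    c=np.clip(im[y:y+h,x:x+w].astype(float)*1.6,0,255).astype(np.uint8)
    return cv2.resize(c,None,fx=k,fy=k,interpolation=cv2.INTER_CUBIC)
a=crop(s,370,210,190,190,4,'');b=crop(t,145,190,140,150,4,'')
cv2.imwrite('pics/a1.png',a[:600,:760]); cv2.imwrite('pics/b1.png',b)
c=crop(s,180,90,140,200,3,'');d=crop(t,310,190,190,150,4,'')
cv2.imwrite('pics/c1.png',c); cv2.imwrite('pics/d1.png',d)
E
```

```text
(no output)
```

View pics/a1.png

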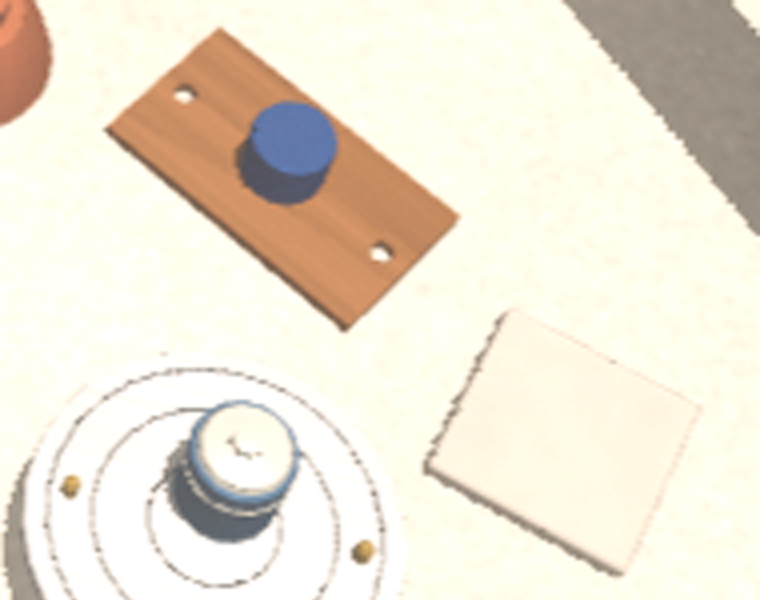

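View pics/b1.png

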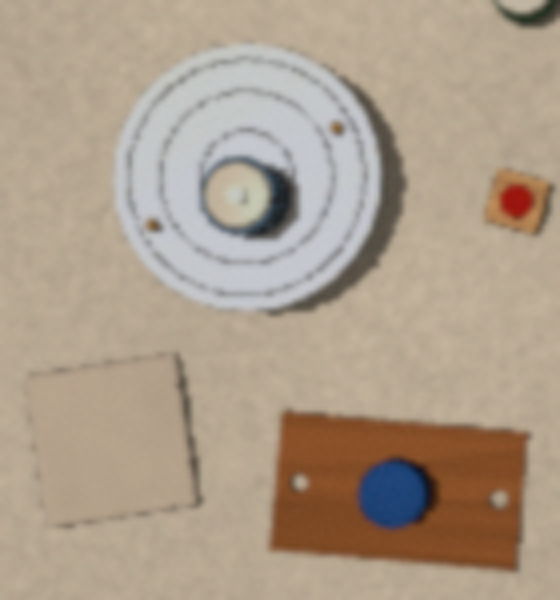

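View pics/c1.png

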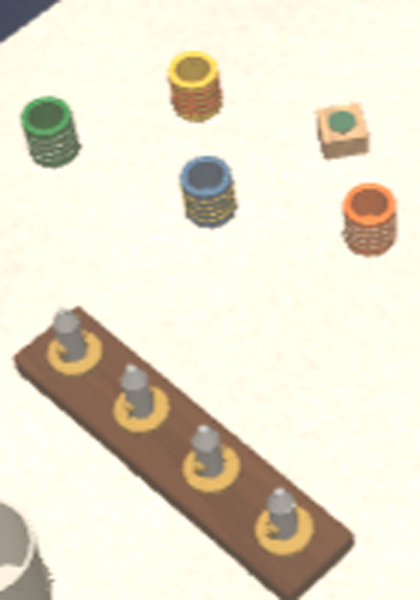

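View pics/d1.png

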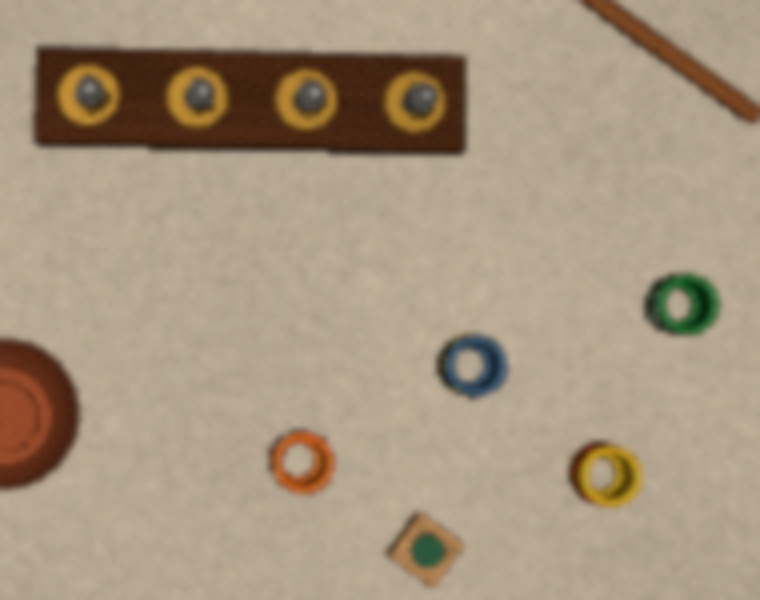

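```bash
cat >> h.py <<'E'
M['stand']=[box(.064,.28,0,.02)]+[lathe([(.019,.02),(.019,.026)])+[0,d,0] for d in(-.105,-.035,.035,.105)]+[lathe([(.009,.026),(.009,.062),(.003,.076)])+[0,d,0] for d in(-.105,-.035,.035,.105)]
def gc(im,kind,n,x,y,z,yaw,hole=False,K=3,it=4,ring=6):
    """grabCut around predicted silhouette; returns soft mask full-res"""
    hs=sil(n,M[kind],x,y,z,yaw)
    pts=np.concatenate(hs)[:,0]
    x0,y0=np.floor(pts.min(0)).astype(int)-14;x1,y1=np.ceil(pts.max(0)).astype(int)+14
    x0,y0=max(x0,0),max(y0,0);x1,y1=min(x1,640),min(y1,480)
    c=cv2.resize(np.ascontiguousarray(im[y0:y1,x0:x1]),None,fx=K,fy=K,interpolation=cv2.INTER_CUBIC)
    m=np.zeros(c.shape[:2],np.uint8)
    for h in hs: cv2.fillConvexPoly(m,np.round((h-[x0,y0]+.5)*K-.5).astype(np.int32),1)
    e=lambda r:cv2.getStructuringElement(cv2.MORPH_ELLIPSE,(2*r+1,2*r+1))
    er=cv2.erode(m,e(int(2.5*K)));di=cv2.dilate(m,e(ring*K));d1=cv2.dilate(m,e(int(1*K)))
    g=np.full(m.shape,cv2.GC_BGD,np.uint8);g[di>0]=cv2.GC_PR_BGD;g[m>0]=cv2.GC_PR_FGD;g[er>0]=cv2.GC_FGD
    cv2.grabCut(c,g,None,np.zeros((1,65)),np.zeros((1,65)),it,cv2.GC_INIT_WITH_MASK)
    fg=((g==1)|(g==3)).astype(np.uint8)
    nn,lab,st,_=cv2.connectedComponentsWithStats(fg)
    if nn>1: fg=(lab==1+np.argmax(st[1:,4])).astype(np.uint8)
    cs,_=cv2.findContours(fg,cv2.RETR_EXTERNAL,cv2.CHAIN_APPROX_NONE)
    cv2.drawContours(fg,cs,-1,1,-1)
    out=np.zeros((480,640),np.float32);out[y0:y1,x0:x1]=cv2.resize(fg.astype(np.float32),(x1-x0,y1-y0),interpolation=cv2.INTER_AREA)
    return out
def refine(ims,kind,x,y,z,yaw=0,useyaw=False,rounds=2,cams=None):
    for _ in range(rounds):
        ms={n:gc(im,kind,n,x,y,z,yaw) for n,im in ims.items() if not cams or n in cams}
        p,q=fit(kind,ms,x,y,z,yaw,useyaw)
        x,y=p[0]/1e3,p[1]/1e3
        if useyaw: yaw=p[2]/57.3
    each={}
    for n in ms:
        pp,qq=fit(kind,{n:ms[n]},x,y,z,yaw,useyaw); each[n]=(np.round(pp,1).tolist(),round(qq,3))
    return x,y,yaw,q,each
def overlay(im,n,items,name,crop,k):
    x,y,w,h=crop
    c=cv2.resize(np.clip(im[y:y+h,x:x+w].astype(float)*1.5,0,255).astype(np.uint8)[:,:,::-1],None,fx=k,fy=k,interpolation=cv2.INTER_CUBIC)
    for kind,(X,Y,Z,W) in items:
        for hh in sil(n,M[kind],X,Y,Z,W): cv2.polylines(c,[np.round((hh-[x,y]+.5)*k-.5).astype(np.int32)],True,(0,0,255),1)
    cv2.imwrite(f'pics/{name}.png',c)
E
python3 - <<'E'
from h import *
import json
s=cv2.imread('pics/scene0.png')[:,:,::-1];t=cv2.imread('pics/top0.png')[:,:,::-1]
ims={'scene':s,'top':t}
init={'chuck':('chuck',(246,312),0.0,0,1),'bowl':('bowl',(311,294),0,0,0),'pot':('pot',(205,239),.06,0,0),'slab':('slab',(172,301),0,0.1,1),'stand':('stand',(372,216),0,0,1),
'wheel':('wheel',(208,235),0,0,0),
's0':('sleeve',(385,306),0,0,0),'s1':('sleeve',(428,282),0,0,0),'s2':('sleeve',(480,266),0,0,0),'s3':('sleeve',(461,309),0,0,0)}
res={}
for k,(kind,uv,z,yaw,uy) in init.items():
    x,y=ray('top',uv,z+{'pot':.05,'wheel':.06,'chuck':.008,'slab':.012,'sleeve':.04,'stand':.02,'bowl':.03}[kind])
    r=refine(ims,kind,x,y,z,yaw,bool(uy))
    res[k]=(kind,r[0],r[1],z,r[2]);print(k,np.round([r[0]*1e3,r[1]*1e3,r[2]*57.3],1),round(r[3],3),r[4])
json.dump(res,open('res.json','w'))
it=[(v[0],v[1:]) for v in res.values()]
overlay(s,'scene',it,'o_s',(180,90,380,300),2);overlay(t,'top',it,'o_t',(145,180,360,170),2)
print('pins')
E
```

```text
chuck [389.7 208.5  -4.7] 0.975 {'scene': ([390.1, 207.9, -5.0], np.float64(0.987)), 'top': ([389.3, 209.6, -4.8], np.float64(0.976))}
bowl [438.8  37.8   0. ] 0.957 {'scene': ([439.4, 35.7], np.float64(0.964)), 'top': ([438.7, 38.4], np.float64(0.984))}
pot [575.3 292.7   0. ] 0.898 {'scene': ([577.8, 292.6], np.float64(0.92)), 'top': ([574.6, 293.4], np.float64(0.911))}
slab [422.8 393.8   8.4] 0.961 {'scene': ([422.9, 393.2, 8.7], np.float64(0.974)), 'top': ([422.1, 394.7, 8.3], np.float64(0.956))}
stand [ 641.9 -121.9   -1.4] 0.957 {'scene': ([643.4, -123.6, -1.1], np.float64(0.974)), 'top': ([641.2, -121.2, -1.4], np.float64(0.975))}
wheel [589.4 298.2   0. ] 0.961 {'scene': ([588.1, 296.8], np.float64(0.964)), 'top': ([589.6, 300.0], np.float64(0.967))}
s0 [ 409.5 -153.1    0. ] 0.916 {'scene': ([410.8, -154.1], np.float64(0.958)), 'top': ([409.2, -152.0], np.float64(0.964))}
s1 [ 470.6 -262.2    0. ] 0.903 {'scene': ([472.3, -264.5], np.float64(0.952)), 'top': ([470.4, -261.6], np.float64(0.966))}
s2 [ 510.5 -398.6    0. ] 0.915 {'scene': ([510.7, -400.3], np.float64(0.968)), 'top': ([509.1, -397.1], np.float64(0.964))}
s3 [ 401.7 -347.4    0. ] 0.912 {'scene': ([402.7, -348.9], np.float64(0.947)), 'top': ([401.0, -346.1], np.float64(0.956))}
pins
```

```bash
python3 - <<'E'
from h import *
s=cv2.imread('pics/scene0.png')[:,:,::-1];t=cv2.imread('pics/top0.png')[:,:,::-1]
def blob(im,x,y,r=6):
    c=im[y-r:y+r+1,x-r:x+r+1].astype(float); w=c[:,:,0]-c[:,:,2]; w=np.clip(w-0.35*w.max(),0,None)
    Y,X=np.mgrid[-r:r+1,-r:r+1]; return np.array([x+(w*X).sum()/w.sum(),y+(w*Y).sum()/w.sum()])
P={'scene':[(388,332),(461,348)],'top':[(183,246),(229,222)]}
for n,im in(('scene',s),('top',t)):
    pts=[]
    for p in P[n]:
        b=blob(im,*p);w=ray(n,b,.068 if n=='scene' else .072);pts.append(w);print(n,b.round(2),(w*1e3).round(1))
    a,b=pts;print('mid',((a+b)/2*1e3).round(1),np.linalg.norm(a-b)*1e3,np.degrees(np.arctan2(*(a-b)[::-1]))%180-90)
E
```

```text
scene [387.49 330.53] [621.3 240.9]
scene [460.98 347.  ] [560.3 355.9]
mid [590.8 298.4] 130.13892927187652 27.94154148586236
top [182.15 246.1 ] [558.  357.1]
top [228.59 221.5 ] [619.3 241.8]
mid [588.6 299.4] 130.67406835573854 28.009069707602777
```

View pics/o_s.png

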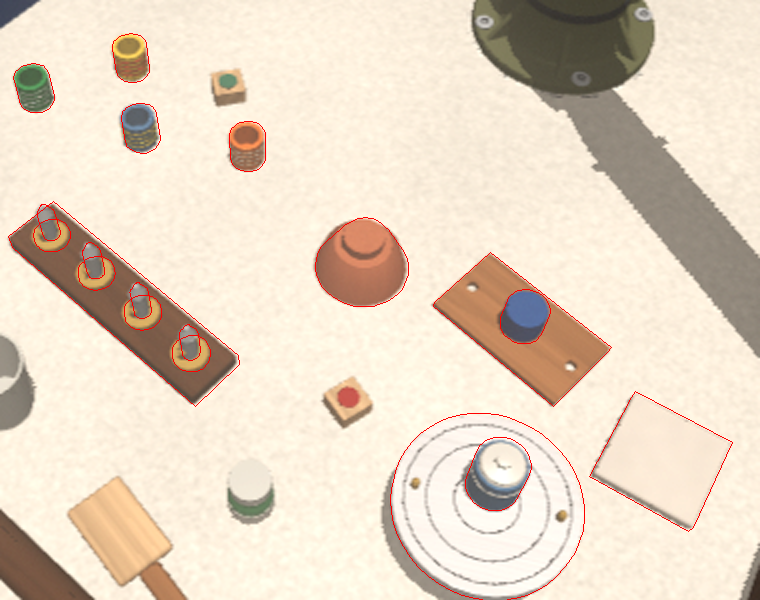

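View pics/o_t.png

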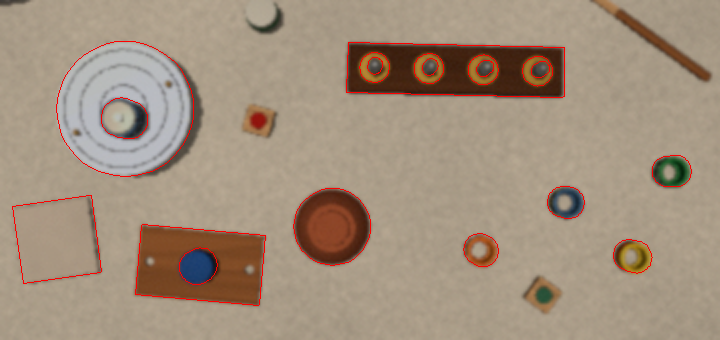

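```bash
cat > mv.py <<'E'
import sys,math
from cell import env
import numpy as np
def go(x,y,z,yaw):
    o=env.get_obs();p=o['tool_pos']*1e3;w=o['tool_rot'][2]
    d=np.array([x,y,z])-p;a=math.radians(w)
    print('t',round(o['time_s'],2),'at',p.round(1),o['tool_rot'].round(2),'F',o['force'].round(1),'grip',round(o['grip_width']*1e3,1))
    for nm,a in (('now',a),('afterturn',math.radians(yaw))):
        print(nm,'shift tool x %.1f y %.1f z %.1f'%(d[0]*math.cos(a)+d[1]*math.sin(a),-d[2],-d[0]*math.sin(a)+d[1]*math.cos(a)))
    print('turn about tool y %.1f'%(-((yaw-w+180)%360-180)))
if __name__=='__main__': go(*map(float,sys.argv[1:]))
E
python3 mv.py 575 293 150 28
```

```text
t 1.7 at [278.5 587.3 222.6] [-90.    -0.    64.63] F [-0.4 -0.1  0.1] grip 87.3
now shift tool x -138.9 y 72.6 z -394.0
afterturn shift tool x 123.6 y 72.6 z -399.1
turn about tool y 36.6
```

Emit:
carry_out:
  targets:
    - [[-12.6, 0, -35.8], [0, 0, 0]]
    - [[-12.6, 0, -35.8], [0, 0, 0]]
    - [[-12.6, 0, -35.8], [0, 0, 0]]
    - [[-12.6, 0, -35.8], [0, 0, 0]]
    - [[-12.6, 0, -35.8], [0, 0, 0]]
    - [[-12.6, 0, -35.8], [0, 0, 0]]
    - [[-12.6, 0, -35.8], [0, 0, 0]]
    - [[-12.6, 0, -35.8], [0, 0, 0]]
    - [[-12.6, 0, -35.8], [0, 0, 0]]
    - [[-12.6, 0, -35.8], [0, 0, 0]]
    - [[-12.6, 0, -35.8], [0, 0, 0]]
  jaw: 1
  squeeze: 25

```text
time_s: 2.8
tool_pos: [0.576, 0.2923, 0.2228]
tool_rot: [-90.0, -0.0, 64.6]
force: [0.6, 0.8, 0.4]
grip_width: 0.0874
```

Emit:
carry_out:
  targets:
    - [[0, 0, 0], [0, 7.3, 0]]
    - [[0, 0, 0], [0, 7.3, 0]]
    - [[0, 0, 0], [0, 7.3, 0]]
    - [[0, 0, 0], [0, 7.3, 0]]
    - [[0, 0, 0], [0, 7.3, 0]]
    - [[0, 0, 0], [0, 0, 0]]
    - [[0, 0, 0], [0, 0, 0]]

```text
time_s: 3.5
tool_pos: [0.5749, 0.2935, 0.2226]
tool_rot: [-90.0, -0.0, 28.3]
force: [-0.0, -1.0, -0.6]
grip_width: 0.0867
```

```bash
python3 mv.py 575 293 71 28
```

```text
t 3.5 at [574.9 293.5 222.6] [-9.000e+01 -1.000e-02  2.831e+01] F [-0.  -1.  -0.6] grip 86.7
now shift tool x -0.2 y 151.6 z -0.4
afterturn shift tool x -0.2 y 151.6 z -0.4
turn about tool y 0.3
```

Emit:
carry_out:
  targets:
    - [[0, 30, 0], [0, 0, 0]]
    - [[0, 30, 0], [0, 0, 0]]
    - [[0, 30, 0], [0, 0, 0]]
    - [[0, 30, 0], [0, 0, 0]]
    - [[0, 20, 0], [0, 0, 0]]
    - [[0, 12, 0], [0, 0, 0]]
    - [[0, 0, 0], [0, 0, 0]]

```text
time_s: 4.2
tool_pos: [0.5739, 0.2928, 0.0688]
tool_rot: [-90.0, 0.2, 28.2]
force: [0.6, -0.4, -0.3]
grip_width: 0.0869
```

Emit:
carry_out:
  targets:
    - [[0, 0, 0], [0, 0, 0]]
    - [[0, 0, 0], [0, 0, 0]]
    - [[0, 0, 0], [0, 0, 0]]
    - [[0, 0, 0], [0, 0, 0]]
    - [[0, 0, 0], [0, 0, 0]]
    - [[0, 0, 0], [0, 0, 0]]
    - [[0, 0, 0], [0, 0, 0]]
    - [[0, 0, 0], [0, 0, 0]]
  jaw: 0.2
  squeeze: 25

```text
time_s: 5.0
tool_pos: [0.5753, 0.2935, 0.0709]
tool_rot: [-90.0, -0.0, 28.1]
force: [1.0, -0.0, 2.4]
grip_width: 0.0473
```

Emit:
carry_out:
  targets:
    - [[0, -20, 0], [0, 0, 0]]
    - [[0, -30, 0], [0, 0, 0]]
    - [[0, -30, 0], [0, 0, 0]]
    - [[0, 0, 0], [0, 0, 0]]

```text
time_s: 5.4
tool_pos: [0.5774, 0.2945, 0.155]
tool_rot: [-90.0, -0.4, 28.1]
force: [0.5, 0.2, -2.1]
grip_width: 0.0474
```

```bash
python3 mv.py 422.5 394 25 28; python3 - <<'E'
from h import *
ims={n:save(n,n+'1') for n in('scene','top')}
cv2.imwrite('pics/c2.png',cv2.resize(ims['scene'][200:440,320:560,::-1],None,fx=2.4,fy=2.4))
E
```

```text
t 5.4 at [577.4 294.5 155. ] [-89.98  -0.43  28.12] F [ 0.5  0.2 -2.1] grip 47.4
now shift tool x -89.7 y 130.0 z 160.8
afterturn shift tool x -90.0 y 130.0 z 160.6
turn about tool y 0.1
```

View pics/c2.png

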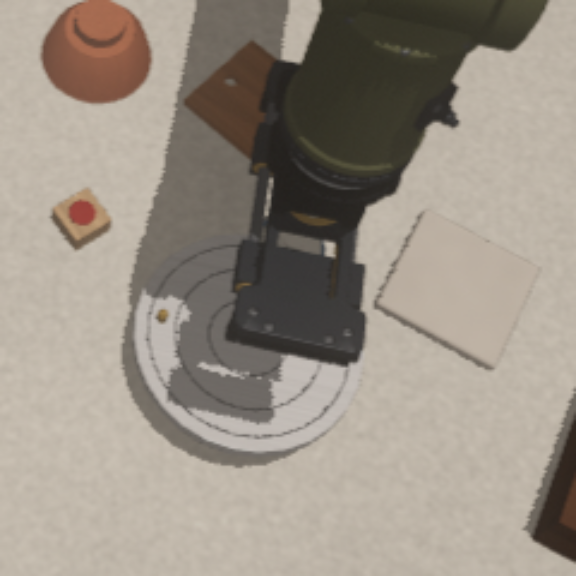

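Emit:
carry_out:
  targets:
    - [[-14.5, 0, 26.8], [0, 0, 0]]
    - [[-14.5, 0, 26.8], [0, 0, 0]]
    - [[-14.5, 0, 26.8], [0, 0, 0]]
    - [[-14.5, 0, 26.8], [0, 0, 0]]
    - [[-14.5, 0, 26.8], [0, 0, 0]]
    - [[-14.5, 0, 26.8], [0, 0, 0]]
    - [[0, 0, 0], [0, 0, 0]]
    - [[0, 30, 0], [0, 0, 0]]
    - [[0, 30, 0], [0, 0, 0]]
    - [[0, 30, 0], [0, 0, 0]]
    - [[0, 22, 0], [0, 0, 0]]
    - [[0, 0, 0], [0, 0, 0]]

```text
time_s: 6.7
tool_pos: [0.4195, 0.3904, 0.0332]
tool_rot: [-90.2, 0.6, 28.1]
force: [-0.0, -1.3, -2.3]
grip_width: 0.0474
```

Emit:
carry_out:
  targets:
    - [[0, 0, 0], [0, 0, 0]]
    - [[0, 5, 0], [0, 0, 0]]
    - [[0, 5, 0], [0, 0, 0]]
    - [[0, 3, 0], [0, 0, 0]]
    - [[0, 2, 0], [0, 0, 0]]
    - [[0, 0, 0], [0, 0, 0]]
    - [[0, 0, 0], [0, 0, 0]]

```text
time_s: 7.4
tool_pos: [0.4225, 0.3942, 0.0237]
tool_rot: [-90.0, -0.0, 28.1]
force: [-0.4, -1.0, -2.7]
grip_width: 0.0472
```

```bash
python3 mv.py 422.5 394 23 28
```

```text
t 7.4 at [422.5 394.2  23.7] [-9.000e+01 -2.000e-02  2.813e+01] F [-0.4 -1.  -2.7] grip 47.2
now shift tool x -0.1 y 0.7 z -0.2
afterturn shift tool x -0.1 y 0.7 z -0.2
turn about tool y 0.1
```

Emit:
carry_out:
  targets:
    - [[0, 0.8, 0], [0, 0, 0]]
    - [[0, 0, 0], [0, 0, 0]]
    - [[0, 0, 0], [0, 0, 0]]

```text
time_s: 7.7
tool_pos: [0.4225, 0.3943, 0.0229]
tool_rot: [-90.0, -0.0, 28.1]
force: [0.2, 1.5, -1.3]
grip_width: 0.0474
```

Emit:
carry_out:
  targets:
    - [[0, 0, 0], [0, 0, 0]]
    - [[0, 0, 0], [0, 0, 0]]
    - [[0, 0, 0], [0, 0, 0]]
    - [[0, 0, 0], [0, 0, 0]]
    - [[0, -10, 0], [0, 0, 0]]
    - [[0, -30, 0], [0, 0, 0]]
    - [[0, -35, 0], [0, 0, 0]]
    - [[0, -35, 0], [0, 0, 0]]
    - [[0, -30, 0], [0, 0, 0]]
  jaw: 0.8

```text
time_s: 8.6
tool_pos: [0.4228, 0.3944, 0.1658]
tool_rot: [-90.0, -0.1, 28.1]
force: [0.5, -0.0, -0.0]
grip_width: 0.0695
```

Emit:
carry_out:
  targets:
    - [[0, 0, 0], [0, 8.2, 0]]
    - [[0, 0, 0], [0, 8.2, 0]]
    - [[0, 0, 0], [0, 8.2, 0]]
    - [[0, 0, 0], [0, 8.2, 0]]
    - [[-3.5, 0, -37.5], [0, 0, 0]]
    - [[-3.5, 0, -37.5], [0, 0, 0]]
    - [[-3.5, 0, -37.5], [0, 0, 0]]
    - [[-3.5, 0, -37.5], [0, 0, 0]]
    - [[-3.5, 0, -37.5], [0, 0, 0]]
    - [[0, 0, 0], [0, 0, 0]]
    - [[0, 0, 0], [0, 0, 0]]
  jaw: 1

```text
time_s: 9.7
tool_pos: [0.3901, 0.2086, 0.1638]
tool_rot: [-89.9, -0.1, -4.8]
force: [-0.4, 1.0, 0.4]
grip_width: 0.0871
```

```bash
python3 mv.py 389.7 208.5 12 -4.7; python3 - <<'E'
from h import *
ims={n:save(n,n+'2') for n in('scene','top')}
cv2.imwrite('pics/c3.png',np.hstack([ims['scene'][180:420,320:560,::-1],ims['top'][180:420,120:360,::-1]])) 
r=refine(ims,'pot',.4225,.394,.012);print(r)
E
```

```text
t 9.7 at [390.1 208.6 163.8] [-8.987e+01 -6.000e-02 -4.760e+00] F [-0.4  1.   0.4] grip 87.1
now shift tool x -0.3 y 151.8 z -0.2
afterturn shift tool x -0.3 y 151.8 z -0.2
turn about tool y -0.1
(np.float64(0.4221287712752819), np.float64(0.39321368163824083), 0, np.float64(0.9118257462978363), {'scene': ([423.2, 393.2], np.float64(0.941)), 'top': ([421.4, 394.5], np.float64(0.902))})
```

View pics/c3.png

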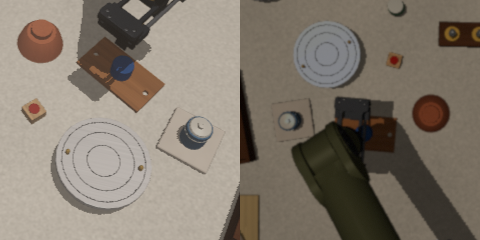

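Emit:
carry_out:
  targets:
    - [[0, 30, 0], [0, 0, 0]]
    - [[0, 35, 0], [0, 0, 0]]
    - [[0, 35, 0], [0, 0, 0]]
    - [[0, 30, 0], [0, 0, 0]]
    - [[0, 15, 0], [0, 0, 0]]
    - [[0, 5, 0], [0, 0, 0]]
    - [[0, 0, 0], [0, 0, 0]]
    - [[0, 0, 0], [0, 0, 0]]

```text
time_s: 10.6
tool_pos: [0.3905, 0.2097, 0.0136]
tool_rot: [-89.9, -0.1, -4.6]
force: [0.1, 0.1, 0.5]
grip_width: 0.0871
```

Emit:
carry_out:
  targets:
    - [[0, 0, 0], [0, 0, 0]]
    - [[0, 0, 0], [0, 0, 0]]
    - [[0, 0, 0], [0, 0, 0]]
    - [[0, 0, 0], [0, 0, 0]]
    - [[0, 0, 0], [0, 0, 0]]
    - [[0, 0, 0], [0, 0, 0]]
    - [[0, 0, 0], [0, 0, 0]]
  jaw: 0.2
  squeeze: 30

```text
time_s: 11.3
tool_pos: [0.3899, 0.2087, 0.0128]
tool_rot: [-90.0, -0.0, -4.7]
force: [-0.0, -0.8, 0.5]
grip_width: 0.0434
```

Emit:
carry_out:
  targets:
    - [[0, -15, 0], [0, 0, 0]]
    - [[0, -30, 0], [0, 0, 0]]
    - [[0, -35, 0], [0, 0, 0]]
    - [[0, -35, 0], [0, 0, 0]]
    - [[0, -15, 0], [0, 0, 0]]
    - [[0, 0, 0], [0, 0, 0]]
    - [[0, 0, 0], [0, 0, 0]]

```text
time_s: 12.0
tool_pos: [0.389, 0.2083, 0.1417]
tool_rot: [-90.1, 0.1, -4.7]
force: [-0.1, 0.2, -3.8]
grip_width: 0.0435
```

```bash
python3 mv.py 589.7 298.9 120 28; python3 - <<'E'
from h import *
ims={n:save(n,n+'3') for n in('scene','top')}
cv2.imwrite('pics/c4.png',np.hstack([ims['scene'][180:420,320:560,::-1],ims['top'][180:420,120:360,::-1]])) 
E
```

```text
t 12.0 at [389.  208.3 141.7] [-9.005e+01  7.000e-02 -4.670e+00] F [-0.1  0.2 -3.8] grip 43.5
now shift tool x 192.7 y 21.7 z 106.6
afterturn shift tool x 219.8 y 21.7 z -14.2
turn about tool y -32.7
```

View pics/c4.png

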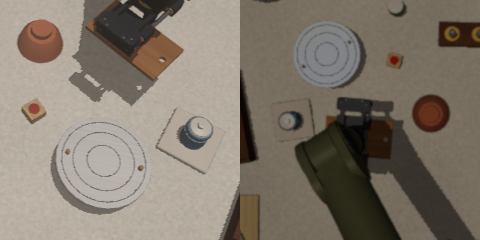

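Emit:
carry_out:
  targets:
    - [[0, 0, 0], [0, -8.2, 0]]
    - [[0, 0, 0], [0, -8.2, 0]]
    - [[0, 0, 0], [0, -8.2, 0]]
    - [[0, 0, 0], [0, -8.1, 0]]
    - [[31.3, 0, -2], [0, 0, 0]]
    - [[31.3, 0, -2], [0, 0, 0]]
    - [[31.3, 0, -2], [0, 0, 0]]
    - [[31.3, 0, -2], [0, 0, 0]]
    - [[31.2, 0, -2], [0, 0, 0]]
    - [[31.2, 0, -2], [0, 0, 0]]
    - [[31.2, 0, -2], [0, 0, 0]]
    - [[0, 0, 0], [0, 0, 0]]

```text
time_s: 13.3
tool_pos: [0.5913, 0.2999, 0.1394]
tool_rot: [-90.1, 0.1, 28.0]
force: [-0.2, 0.6, -3.9]
grip_width: 0.0433
```

Emit:
carry_out:
  targets:
    - [[0, 20, 0], [0, 0, 0]]
    - [[0, 20, 0], [0, 0, 0]]
    - [[0, 7, 0], [0, 0, 0]]
    - [[0, 0, 0], [0, 0, 0]]
    - [[0, 0, 0], [0, 0, 0]]

```text
time_s: 13.8
tool_pos: [0.5894, 0.2991, 0.096]
tool_rot: [-90.0, -0.0, 28.0]
force: [0.4, 1.2, -1.9]
grip_width: 0.0435
```

```bash
python3 mv.py 589.7 298.9 73 28; python3 - <<'E'
from h import *
ims={n:save(n,n+'4') for n in('scene','top')}
a=cv2.resize(np.clip(ims['scene'][270:400,360:490,::-1]*1.6,0,255).astype(np.uint8),None,fx=4,fy=4,interpolation=cv2.INTER_CUBIC)
cv2.imwrite('pics/c5.png',a)
b=cv2.resize(np.clip(ims['top'][170:300,140:280,::-1]*1.6,0,255).astype(np.uint8),None,fx=4,fy=4,interpolation=cv2.INTER_CUBIC)
cv2.imwrite('pics/c6.png',b)
E
```

```text
t 13.8 at [589.4 299.1  96. ] [-90.    -0.    28.03] F [ 0.4  1.2 -1.9] grip 43.5
now shift tool x 0.2 y 23.0 z -0.4
afterturn shift tool x 0.2 y 23.0 z -0.4
turn about tool y 0.0
```

View pics/c5.png

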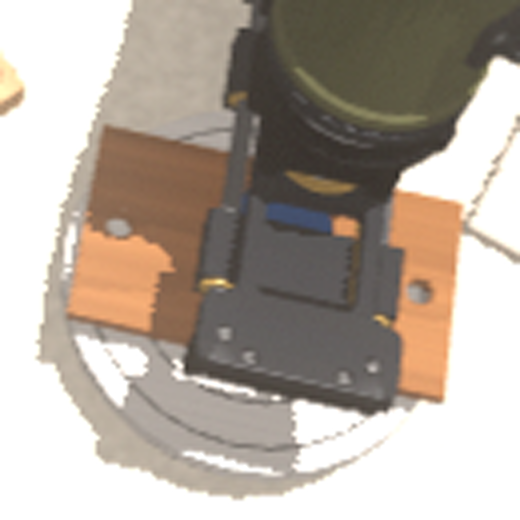

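View pics/c6.png

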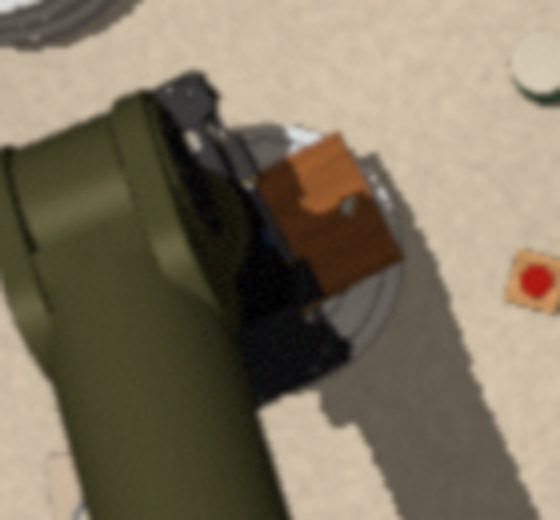

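```bash
python3 - <<'E'
from h import *
P=[np.array([(118+.5)/4+360-.5,(228+.5)/4+270-.5]),np.array([(420+.5)/4+360-.5,(291+.5)/4+270-.5])]
for z in(.087,.091):
    a,b=[ray('scene',p,z)*1e3 for p in P];print(z,a,b,(a+b)/2,np.linalg.norm(a-b),np.degrees(np.arctan2(*(a-b)[::-1]))%180-90)
b=ray('top',[(348+.5)/4+140-.5,(206+.5)/4+170-.5],.091)*1e3;print('top hole',b, 'expected pin top',[619.3,241.8])
E
```

```text
0.087 [621.01585286 241.53445025] [557.81279481 356.47280512] [589.41432384 299.00362768] 131.16955427502185 28.80580394805176
0.091 [622.60391468 242.1594798 ] [559.68299032 356.58475851] [591.1434525  299.37211915] 130.58402326158568 28.805803948051718
top hole [618.79188057 243.77546097] expected pin top [619.3, 241.8]
```

Emit:
carry_out:
  targets:
    - [[-0.4, 4, -0.9], [0, 0.4, 0]]
    - [[0, 3, 0], [0, 0, 0]]
    - [[0, 2, 0], [0, 0, 0]]
    - [[0, 2, 0], [0, 0, 0]]
    - [[0, 2, 0], [0, 0, 0]]
    - [[0, 1, 0], [0, 0, 0]]
    - [[0, 0, 0], [0, 0, 0]]
    - [[0, 0, 0], [0, 0, 0]]

```text
time_s: 14.7
tool_pos: [0.5896, 0.2982, 0.0818]
tool_rot: [-90.0, -0.0, 27.6]
force: [0.7, -0.3, -3.0]
grip_width: 0.0432
```

Emit:
carry_out:
  targets:
    - [[0, 2, 0], [0, 0, 0]]
    - [[0, 2, 0], [0, 0, 0]]
    - [[0, 0, 0], [0, 0, 0]]
    - [[0, 0, 0], [0, 0, 0]]
    - [[0, 0, 0], [0, 0, 0]]

```text
time_s: 15.2
tool_pos: [0.5896, 0.2982, 0.0778]
tool_rot: [-90.0, -0.0, 27.6]
force: [-0.1, 0.2, -2.3]
grip_width: 0.043
```

```bash
python3 mv.py 589.7 298.9 73 28
```

```text
t 15.2 at [589.6 298.2  77.8] [-9.000e+01 -1.000e-02  2.763e+01] F [-0.1  0.2 -2.3] grip 43.0
now shift tool x 0.4 y 4.8 z 0.6
afterturn shift tool x 0.4 y 4.8 z 0.6
turn about tool y -0.4
```

Emit:
carry_out:
  targets:
    - [[0, 2, 0], [0, 0, 0]]
    - [[0, 1.5, 0], [0, 0, 0]]
    - [[0, 1, 0], [0, 0, 0]]
    - [[0, 0, 0], [0, 0, 0]]
    - [[0, 0, 0], [0, 0, 0]]

```text
time_s: 15.7
tool_pos: [0.5895, 0.2982, 0.0732]
tool_rot: [-90.0, -0.0, 27.6]
force: [0.7, 0.1, -2.0]
grip_width: 0.0432
```

Emit:
carry_out:
  targets:
    - [[0, 0.8, 0], [0, 0, 0]]
    - [[0, 0, 0], [0, 0, 0]]
    - [[0, 0, 0], [0, 0, 0]]

```text
time_s: 16.0
tool_pos: [0.5896, 0.2982, 0.0729]
tool_rot: [-90.0, -0.0, 27.6]
force: [-0.1, -1.6, 0.6]
grip_width: 0.0434
```

Emit:
carry_out:
  targets:
    - [[0, 0, 0], [0, 0, 0]]
    - [[0, 0, 0], [0, 0, 0]]
    - [[0, 0, 0], [0, 0, 0]]
    - [[0, 0, 0], [0, 0, 0]]
    - [[0, -10, 0], [0, 0, 0]]
    - [[0, -30, 0], [0, 0, 0]]
    - [[0, -35, 0], [0, 0, 0]]
    - [[0, -35, 0], [0, 0, 0]]
    - [[0, 0, 0], [0, 0, 0]]
  jaw: 0.8

```text
time_s: 16.9
tool_pos: [0.5929, 0.2995, 0.1898]
tool_rot: [-90.0, -0.7, 27.6]
force: [1.2, -0.0, 0.1]
grip_width: 0.0695
```

Emit:
carry_out:
  targets:
    - [[-31.8, 0, -20.1], [0, 0, 0]]
    - [[-31.8, 0, -20.1], [0, 0, 0]]
    - [[-31.8, 0, -20.1], [0, 0, 0]]
    - [[-31.8, 0, -20.1], [0, 0, 0]]
    - [[0, 0, 0], [0, 0, 0]]
  jaw: 1

```text
time_s: 17.4
tool_pos: [0.5126, 0.1625, 0.1829]
tool_rot: [-90.0, 0.1, 27.3]
force: [0.6, 0.4, -0.4]
grip_width: 0.0866
```

```bash
python3 mv.py 438.8 37.8 48 27.6; python3 - <<'E'
from h import *
ims={n:save(n,n+'5') for n in('scene','top')}
r=refine({'scene':ims['scene']},'chuck',.5897,.2989,.06,28/57.3,True);print(r)
r=refine(ims,'bowl',.4388,.0378,0);print(r)
overlay(ims['scene'],'scene',[('chuck',(.5897,.2989,.06,28/57.3)),('bowl',(r[0],r[1],0,0))],'c7',(320,170,240,240),3)
cv2.imwrite('pics/c8.png',ims['top'][:,:,::-1])
E
```

```text
t 17.4 at [512.6 162.5 182.9] [-9.001e+01  8.000e-02  2.727e+01] F [ 0.6  0.4 -0.4] grip 86.6
now shift tool x -122.7 y 134.9 z -77.0
afterturn shift tool x -123.2 y 134.9 z -76.3
turn about tool y -0.3
(np.float64(0.5902216303550895), np.float64(0.2974082601775458), np.float64(0.47799904512161906), np.float64(0.989389181137085), {'scene': ([590.3, 297.4, 27.4], np.float64(0.99))})
(np.float64(0.439316944492556), np.float64(0.03645093873644946), 0, np.float64(0.9485706984996796), {'scene': ([440.0, 35.1], np.float64(0.952)), 'top': ([439.1, 37.6], np.float64(0.979))})
```

View pics/c7.png

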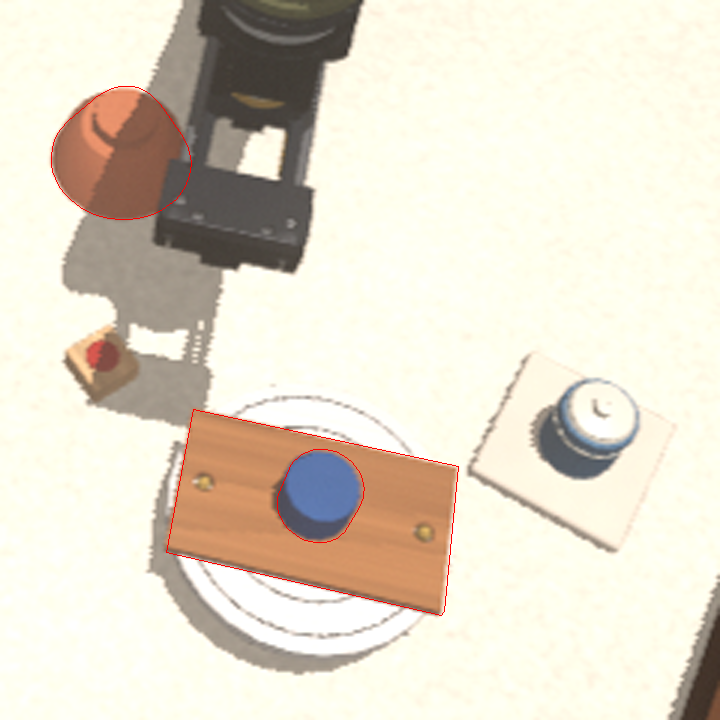

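View pics/c8.png

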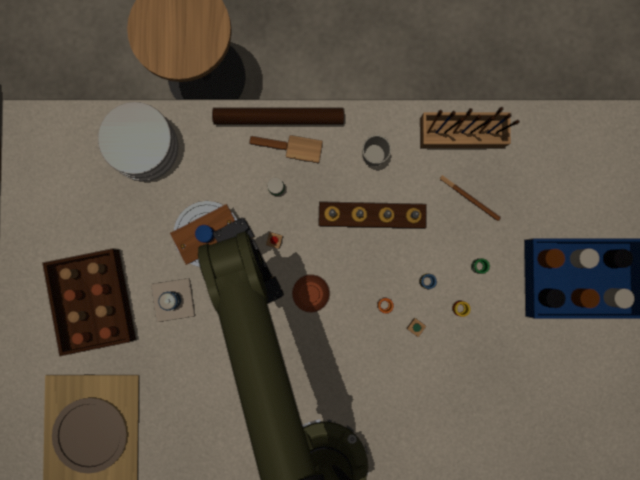

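Emit:
carry_out:
  targets:
    - [[-30.7, 0, -19.4], [0, 0, 0]]
    - [[-30.7, 0, -19.4], [0, 0, 0]]
    - [[-30.7, 0, -19.4], [0, 0, 0]]
    - [[-30.7, 0, -19.4], [0, 0, 0]]
    - [[0, 30, 0], [0, 0, 0]]
    - [[0, 35, 0], [0, 0, 0]]
    - [[0, 35, 0], [0, 0, 0]]
    - [[0, 20, 0], [0, 0, 0]]
    - [[0, 10, 0], [0, 0, 0]]
    - [[0, 3, 0], [0, 0, 0]]
    - [[0, 0, 0], [0, 0, 0]]
    - [[0, 0, 0], [0, 0, 0]]

```text
time_s: 18.7
tool_pos: [0.4425, 0.0427, 0.0506]
tool_rot: [-90.0, -0.1, 27.6]
force: [0.8, -0.3, -0.0]
grip_width: 0.0869
```

```bash
python3 mv.py 439.2 37 49 27.6
```

```text
t 18.7 at [442.5  42.7  50.6] [-90.02  -0.12  27.65] F [ 0.8 -0.3 -0. ] grip 86.9
now shift tool x -5.5 y 1.6 z -3.5
afterturn shift tool x -5.5 y 1.6 z -3.5
turn about tool y 0.0
```

Emit:
carry_out:
  targets:
    - [[-5.5, 1.2, -3.5], [0, 0, 0]]
    - [[0, 0, 0], [0, 0, 0]]
    - [[0, 0, 0], [0, 0, 0]]

```text
time_s: 19.0
tool_pos: [0.4382, 0.0365, 0.0486]
tool_rot: [-90.0, -0.1, 27.6]
force: [0.2, -0.2, 0.6]
grip_width: 0.087
```

Emit:
carry_out:
  targets:
    - [[0, 0, 0], [0, 0, 0]]
    - [[0, 0, 0], [0, 0, 0]]
    - [[0, 0, 0], [0, 0, 0]]
    - [[0, 0, 0], [0, 0, 0]]
    - [[0, 0, 0], [0, 0, 0]]
    - [[0, 0, 0], [0, 0, 0]]
    - [[0, 0, 0], [0, 0, 0]]
  jaw: 0.2
  squeeze: 25

```text
time_s: 19.7
tool_pos: [0.4383, 0.0367, 0.0483]
tool_rot: [-90.0, -0.0, 27.6]
force: [0.4, -0.6, 0.2]
grip_width: 0.0432
```

Emit:
carry_out:
  targets:
    - [[0, -15, 0], [0, 0, 0]]
    - [[0, -30, 0], [0, 0, 0]]
    - [[0, -35, 0], [0, 0, 0]]
    - [[0, -35, 0], [0, 0, 0]]
    - [[0, -15, 0], [0, 0, 0]]
    - [[0, 0, 0], [0, 0, 0]]
    - [[0, 0, 0], [0, 0, 0]]

```text
time_s: 20.4
tool_pos: [0.4374, 0.0365, 0.1773]
tool_rot: [-90.0, 0.1, 27.6]
force: [-0.9, -1.0, -3.0]
grip_width: 0.0436
```

```bash
python3 mv.py 589.6 298.2 115 27.6; python3 - <<'E'
from h import *
ims={n:save(n,n+'6') for n in('scene','top')}
cv2.imwrite('pics/c9.png',cv2.resize(ims['scene'][120:420,300:560,::-1],None,fx=2,fy=2))
E
```

```text
t 20.4 at [437.4  36.5 177.3] [-8.997e+01  7.000e-02  2.763e+01] F [-0.9 -1.  -3. ] grip 43.6
now shift tool x 256.3 y 62.3 z 161.2
afterturn shift tool x 256.2 y 62.3 z 161.4
turn about tool y 0.0
```

View pics/c9.png

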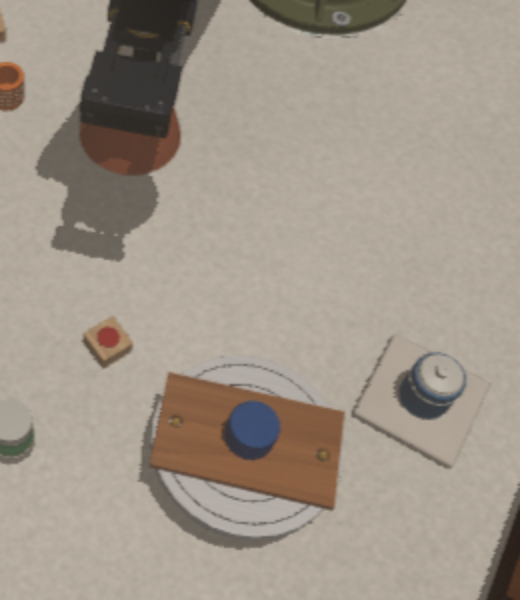

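Emit:
carry_out:
  targets:
    - [[31.9, 0, 20.2], [0, 0, 0]]
    - [[31.9, 0, 20.2], [0, 0, 0]]
    - [[31.9, 0, 20.2], [0, 0, 0]]
    - [[31.9, 0, 20.2], [0, 0, 0]]
    - [[31.9, 0, 20.2], [0, 0, 0]]
    - [[31.9, 0, 20.2], [0, 0, 0]]
    - [[31.9, 0, 20.2], [0, 0, 0]]
    - [[31.9, 0, 20.2], [0, 0, 0]]
    - [[0, 0, 0], [0, 0, 0]]
    - [[0, 0, 0], [0, 0, 0]]

```text
time_s: 21.5
tool_pos: [0.5882, 0.2982, 0.1753]
tool_rot: [-90.1, 0.3, 27.7]
force: [0.7, -0.1, -2.3]
grip_width: 0.0432
```

```bash
python3 mv.py 589.6 298.2 118 27.6
```

```text
t 21.5 at [588.2 298.2 175.3] [-90.08   0.27  27.71] F [ 0.7 -0.1 -2.3] grip 43.2
now shift tool x 1.2 y 57.3 z -0.6
afterturn shift tool x 1.2 y 57.3 z -0.6
turn about tool y 0.1
```

Emit:
carry_out:
  targets:
    - [[0, 8, 0], [0, 0, 0]]
    - [[0, 12, 0], [0, 0, 0]]
    - [[0, 12, 0], [0, 0, 0]]
    - [[0, 12, 0], [0, 0, 0]]
    - [[0, 8, 0], [0, 0, 0]]
    - [[0, 3, 0], [0, 0, 0]]
    - [[0, 0, 0], [0, 0, 0]]
    - [[0, 0, 0], [0, 0, 0]]

```text
time_s: 22.3
tool_pos: [0.5895, 0.2983, 0.1238]
tool_rot: [-90.0, -0.1, 27.6]
force: [1.1, -0.0, -2.2]
grip_width: 0.0432
```

Emit:
carry_out:
  targets:
    - [[0, 2, 0], [0, 0, 0]]
    - [[0, 1, 0], [0, 0, 0]]
    - [[0, 0, 0], [0, 0, 0]]
    - [[0, 0, 0], [0, 0, 0]]

```text
time_s: 22.7
tool_pos: [0.5892, 0.2982, 0.1204]
tool_rot: [-90.0, -0.0, 27.6]
force: [-0.3, -0.2, -1.7]
grip_width: 0.0429
```

```bash
python3 mv.py 589.6 298.2 116.4 27.6
```

```text
t 22.7 at [589.2 298.2 120.4] [-9.000e+01 -1.000e-02  2.763e+01] F [-0.3 -0.2 -1.7] grip 42.9
now shift tool x 0.3 y 4.0 z -0.1
afterturn shift tool x 0.3 y 4.0 z -0.1
turn about tool y 0.0
```

Emit:
carry_out:
  targets:
    - [[0, 2, 0], [0, 0, 0]]
    - [[0, 1.5, 0], [0, 0, 0]]
    - [[0, 0.5, 0], [0, 0, 0]]
    - [[0, 0, 0], [0, 0, 0]]
    - [[0, 0, 0], [0, 0, 0]]

```text
time_s: 23.2
tool_pos: [0.5893, 0.2981, 0.1164]
tool_rot: [-90.0, -0.0, 27.6]
force: [-0.5, 0.4, -1.1]
grip_width: 0.043
```

Emit:
carry_out:
  targets:
    - [[0, 0.5, 0], [0, 0, 0]]
    - [[0, 0, 0], [0, 0, 0]]
    - [[0, 0, 0], [0, 0, 0]]

```text
time_s: 23.5
tool_pos: [0.5893, 0.2982, 0.1163]
tool_rot: [-90.0, -0.0, 27.6]
force: [-1.5, -1.0, 3.2]
grip_width: 0.0432
```

Emit:
carry_out:
  targets:
    - [[0, -0.5, 0], [0, 0, 0]]
    - [[0, 0, 0], [0, 0, 0]]
    - [[0, 0, 0], [0, 0, 0]]
    - [[0, 0, 0], [0, 0, 0]]
    - [[0, 0, 0], [0, 0, 0]]
    - [[0, -10, 0], [0, 0, 0]]
    - [[0, -30, 0], [0, 0, 0]]
    - [[0, -35, 0], [0, 0, 0]]
    - [[0, -30, 0], [0, 0, 0]]
    - [[0, 0, 0], [0, 0, 0]]
  jaw: 0.8

```text
time_s: 24.5
tool_pos: [0.592, 0.2991, 0.2279]
tool_rot: [-90.0, -0.6, 27.6]
force: [0.2, 1.2, -0.0]
grip_width: 0.0698
```

Emit:
carry_out:
  targets:
    - [[0, 0, 0], [0, 7.2, 0]]
    - [[0, 0, 0], [0, 7.2, 0]]
    - [[0, 0, 0], [0, 7.3, 0]]
    - [[0, 0, 0], [0, 7.3, 0]]
    - [[-10.2, 0, -37.5], [0, 0, 0]]
    - [[-10.2, 0, -37.5], [0, 0, 0]]
    - [[-10.2, 0, -37.5], [0, 0, 0]]
    - [[-10.2, 0, -37.5], [0, 0, 0]]
    - [[-10.2, 0, -37.5], [0, 0, 0]]
    - [[-10.2, 0, -37.5], [0, 0, 0]]
    - [[-10.2, 0, -37.5], [0, 0, 0]]
    - [[-10.2, 0, -37.5], [0, 0, 0]]
  jaw: 1

```text
time_s: 25.7
tool_pos: [0.4997, -0.0014, 0.2214]
tool_rot: [-90.0, -0.0, -1.4]
force: [0.5, 0.1, 0.1]
grip_width: 0.0872
```

```bash
cat > look.py <<'E'
from h import *
import sys,json
tag=sys.argv[1]
ims={n:save(n,n+tag) for n in('scene','top')}
res=json.load(open('res.json'))
items=[]
for k in sys.argv[2:]:
    kind,x,y,z,yaw=res[k]
    r=refine(ims,kind,x,y,z,yaw,k=='stand');items.append((kind,(r[0],r[1],z,r[2])))
    print(k,np.round([r[0]*1e3,r[1]*1e3,r[2]*57.3],1),round(r[3],3),r[4])
items+=[('chuck',(.5896,.2982,.06,.481)),('bowl',(.5896,.2982,.068,0)),('pot',(.4223,.3937,.012,0))]
overlay(ims['scene'],'scene',items,'os'+tag,(170,80,380,320),2)
overlay(ims['top'],'top',items,'ot'+tag,(140,170,380,180),2)
E
python3 look.py 7 s0 s1 s2 s3 stand;python3 mv.py 409.5 -153 12 -1.4
```

```text
s0 [ 409.5 -152.5    0. ] 0.833 {'scene': ([412.8, -156.2], np.float64(0.82)), 'top': ([409.0, -152.1], np.float64(0.956))}
s1 [ 470.6 -262.2    0. ] 0.898 {'scene': ([471.9, -265.0], np.float64(0.948)), 'top': ([470.4, -261.5], np.float64(0.962))}
s2 [ 510.2 -398.9    0. ] 0.917 {'scene': ([510.7, -400.1], np.float64(0.968)), 'top': ([509.2, -397.1], np.float64(0.961))}
s3 [ 401.9 -347.9    0. ] 0.91 {'scene': ([402.4, -349.4], np.float64(0.956)), 'top': ([400.8, -346.4], np.float64(0.953))}
stand [ 642.4 -121.9   -1.2] 0.964 {'scene': ([643.8, -123.7, -1.3], np.float64(0.968)), 'top': ([641.8, -120.6, -1.3], np.float64(0.975))}
t 25.8 at [499.2  -6.3 221.8] [-9.002e+01 -2.000e-02 -1.890e+00] F [-0.4  0.   0.6] grip 87.1
now shift tool x -84.8 y 209.8 z -149.6
afterturn shift tool x -86.1 y 209.8 z -148.8
turn about tool y -0.5
```

View pics/os7.png

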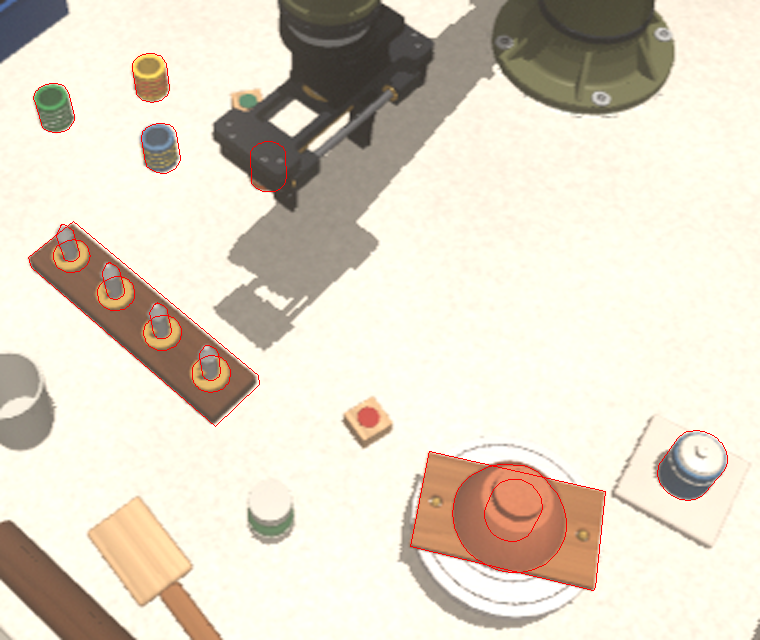

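View pics/ot7.png

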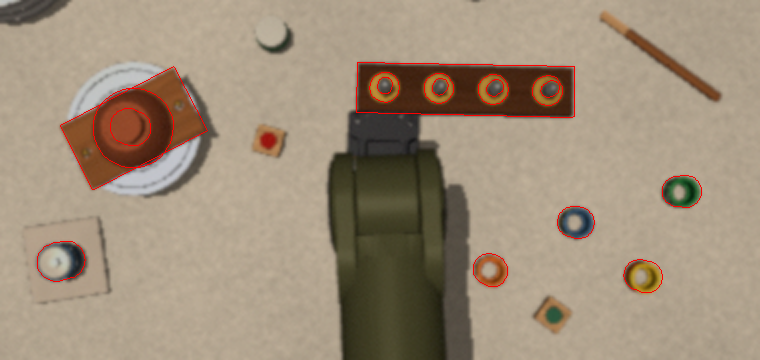

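Emit:
carry_out:
  targets:
    - [[-21.5, 0, -36.5], [0, 0, 0]]
    - [[-21.5, 0, -36.5], [0, 0, 0]]
    - [[-21.5, 0, -36.5], [0, 0, 0]]
    - [[-21.5, 0, -36.5], [0, 0, 0]]
    - [[0, 30, 0], [0, 0, 0]]
    - [[0, 35, 0], [0, 0, 0]]
    - [[0, 35, 0], [0, 0, 0]]
    - [[0, 30, 0], [0, 0, 0]]
    - [[0, 0, 0], [0, 0, 0]]
    - [[0, 0, 0], [0, 0, 0]]
    - [[0, 0, 0], [0, 0, 0]]

```text
time_s: 26.9
tool_pos: [0.4125, -0.1438, 0.0929]
tool_rot: [-90.0, -0.2, -1.4]
force: [-0.3, 0.1, 0.3]
grip_width: 0.087
```

```bash
python3 mv.py 409.7 -153 14 -1.4; python3 -c "
from h import *
im=save('top','top8');cv2.imwrite('pics/d2.png',cv2.resize(im[250:360,330:500,::-1],None,fx=4,fy=4))
im=save('scene','scene8');cv2.imwrite('pics/d3.png',cv2.resize(im[80:250,200:400,::-1],None,fx=3,fy=3))"
```

```text
t 26.9 at [ 412.5 -143.8   92.9] [-90.    -0.17  -1.35] F [-0.3  0.1  0.3] grip 87.0
now shift tool x -2.6 y 78.9 z -9.2
afterturn shift tool x -2.6 y 78.9 z -9.2
turn about tool y 0.0
```

View pics/d3.png

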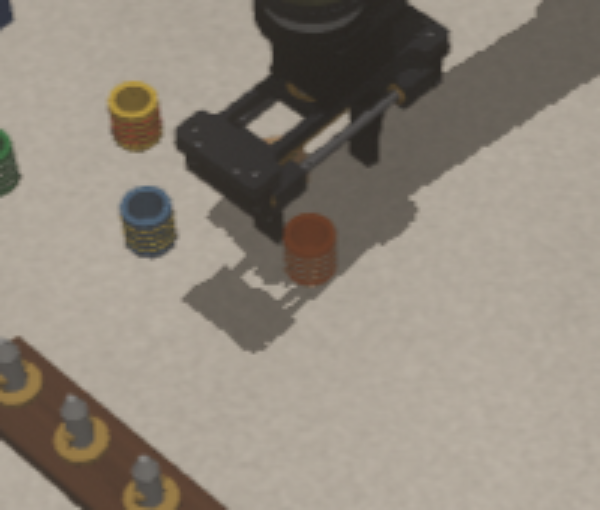

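Emit:
carry_out:
  targets:
    - [[-2.6, 20, -9.2], [0, 0, 0]]
    - [[0, 30, 0], [0, 0, 0]]
    - [[0, 20, 0], [0, 0, 0]]
    - [[0, 8.5, 0], [0, 0, 0]]
    - [[0, 0, 0], [0, 0, 0]]
    - [[0, 0, 0], [0, 0, 0]]

```text
time_s: 27.6
tool_pos: [0.4092, -0.153, 0.0138]
tool_rot: [-90.0, -0.1, -1.4]
force: [0.1, 0.3, 0.4]
grip_width: 0.0868
```

Emit:
carry_out:
  targets:
    - [[0, 0, 0], [0, 0, 0]]
    - [[0, 0, 0], [0, 0, 0]]
    - [[0, 0, 0], [0, 0, 0]]
    - [[0, 0, 0], [0, 0, 0]]
    - [[0, 0, 0], [0, 0, 0]]
    - [[0, 0, 0], [0, 0, 0]]
    - [[0, 0, 0], [0, 0, 0]]
  jaw: 0.1
  squeeze: 40

```text
time_s: 28.3
tool_pos: [0.4083, -0.1529, 0.0128]
tool_rot: [-90.0, -0.0, -1.4]
force: [0.8, 0.1, -0.7]
grip_width: 0.0391
```

Emit:
carry_out:
  targets:
    - [[0, -15, 0], [0, 0, 0]]
    - [[0, -30, 0], [0, 0, 0]]
    - [[0, -35, 0], [0, 0, 0]]
    - [[0, -35, 0], [0, 0, 0]]
    - [[0, -5, 0], [0, 0, 0]]
    - [[0, 0, 0], [0, 0, 0]]
    - [[0, 0, 0], [0, 0, 0]]

```text
time_s: 29.0
tool_pos: [0.4072, -0.1526, 0.1315]
tool_rot: [-90.0, 0.1, -1.4]
force: [0.5, -0.1, 0.1]
grip_width: 0.0374
```

```bash
python3 mv.py 644.7 -17 86 -1.3
```

```text
t 29.0 at [ 407.2 -152.6  131.5] [-89.99   0.11  -1.37] F [ 0.5 -0.1  0.1] grip 37.4
now shift tool x 234.2 y 45.5 z 141.2
afterturn shift tool x 234.3 y 45.5 z 140.9
turn about tool y -0.1
```

```bash
python3 -c "
from h import *
im=save('scene','scene9');cv2.imwrite('pics/d4.png',cv2.resize(im[80:250,200:400,::-1],None,fx=4,fy=4))
im=save('top','top9');cv2.imwrite('pics/d5.png',cv2.resize(im[230:380,330:500,::-1],None,fx=4,fy=4))"; python3 mv.py 644.7 -17 86 -1.3
```

```text
t 29.1 at [ 406.9 -152.7  131.2] [-90.02   0.18  -1.38] F [ 0.1  1.  -0.4] grip 37.2
now shift tool x 234.5 y 45.2 z 141.4
afterturn shift tool x 234.6 y 45.2 z 141.1
turn about tool y -0.1
```

View pics/d4.png

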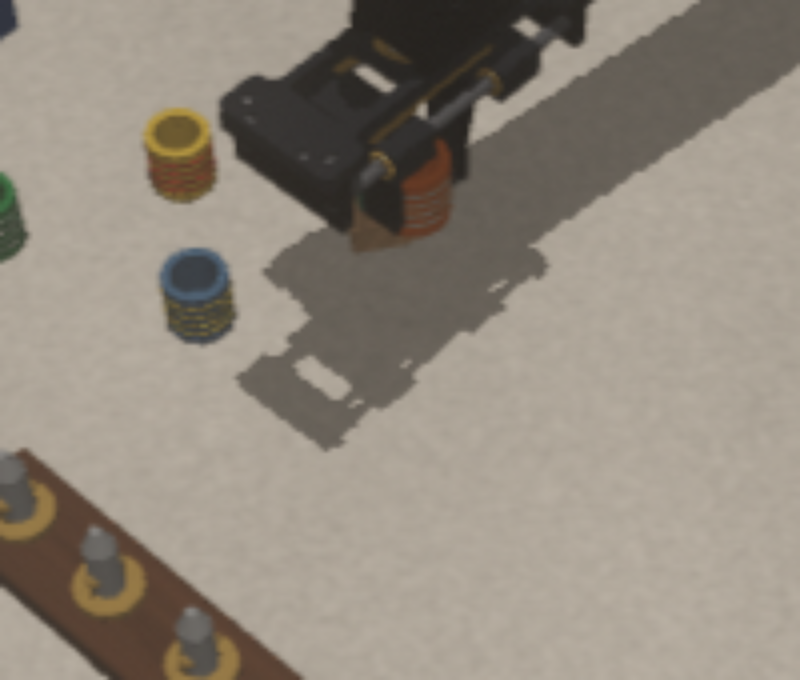

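View pics/d5.png

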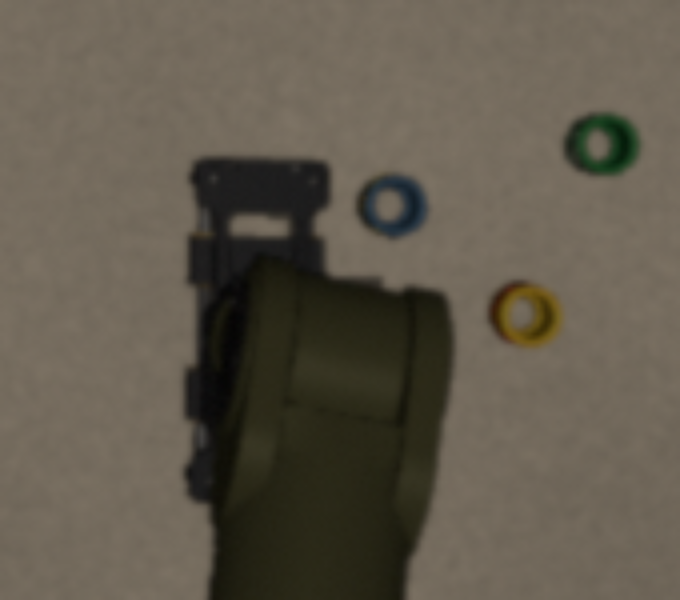

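```bash
python3 -c "
from h import *
im=cv2.imread('pics/scene9.png')[:,:,::-1]
overlay(im,'scene',[('sleeve',(.407,-.1527,.118,0)),('sleeve',(.407,-.1407,.118,0))],'d6',(260,80,100,80),7)
print(env.get_obs()['grip_width'])
"
```

```text
0.03717226352585009
```

View pics/d6.png

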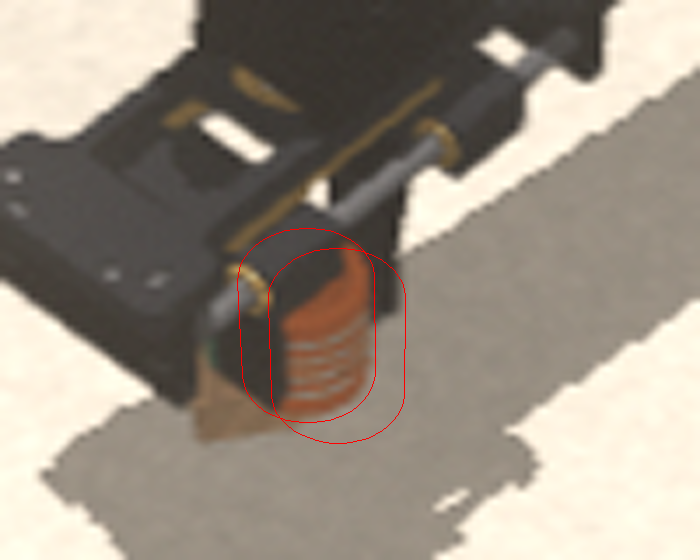

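Emit:
carry_out:
  targets:
    - [[29.3, 0, 17.6], [0, 0, 0]]
    - [[29.3, 0, 17.6], [0, 0, 0]]
    - [[29.3, 0, 17.6], [0, 0, 0]]
    - [[29.3, 0, 17.6], [0, 0, 0]]
    - [[29.3, 0, 17.6], [0, 0, 0]]
    - [[29.3, 0, 17.6], [0, 0, 0]]
    - [[29.3, 0, 17.6], [0, 0, 0]]
    - [[29.3, 0, 17.6], [0, 0, 0]]
    - [[0, 0, 0], [0, 0, 0]]
    - [[0, 15, 0], [0, 0, 0]]
    - [[0, 12, 0], [0, 0, 0]]
    - [[0, 0, 0], [0, 0, 0]]

```text
time_s: 30.3
tool_pos: [0.6428, -0.0187, 0.1024]
tool_rot: [-90.0, 0.3, -1.5]
force: [0.1, -0.2, 0.1]
grip_width: 0.0371
```

Emit:
carry_out:
  targets:
    - [[0, 0, 0], [0, 0, 0]]
    - [[0, 0, 0], [0, 0, 0]]

```text
time_s: 30.5
tool_pos: [0.6458, -0.0182, 0.1063]
tool_rot: [-90.0, -0.0, -1.4]
force: [0.1, -0.6, -1.0]
grip_width: 0.0372
```

```bash
python3 mv.py 644.7 -17 86 -1.3; python3 -c "
from h import *
im=save('scene','scene10')
w=env.get_obs()['tool_pos']
overlay(im,'scene',[('sleeve',(w[0],w[1],w[2]-.0135,0)),('stand',(.6421,-.1219,0,-1.3/57.3))],'d7',(230,200,120,100),6)
im=save('top','top10')
overlay(im,'top',[('sleeve',(w[0],w[1],w[2]-.0135,0)),('stand',(.6421,-.1219,0,-1.3/57.3))],'d8',(280,170,120,80),6)
"
```

```text
t 30.5 at [645.8 -18.2 106.3] [-8.998e+01 -5.000e-02 -1.420e+00] F [ 0.1 -0.6 -1. ] grip 37.2
now shift tool x -1.1 y 20.3 z 1.1
afterturn shift tool x -1.1 y 20.3 z 1.1
turn about tool y -0.1
```

View pics/d7.png

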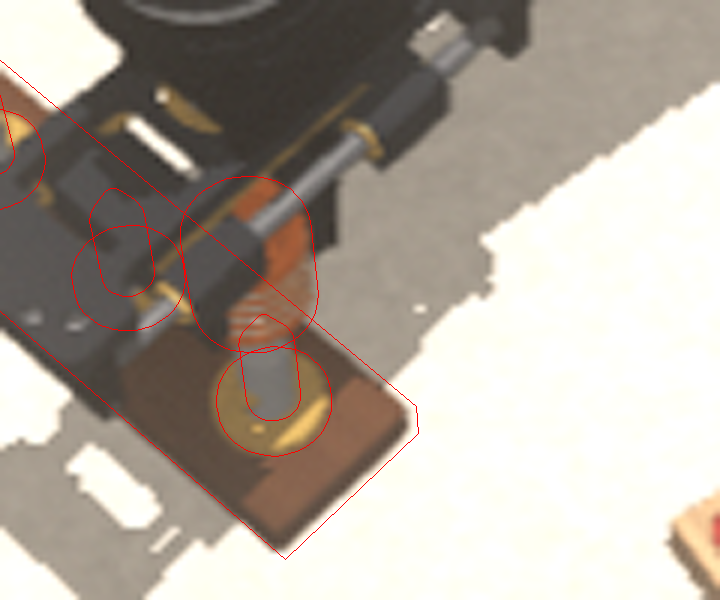

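View pics/d8.png

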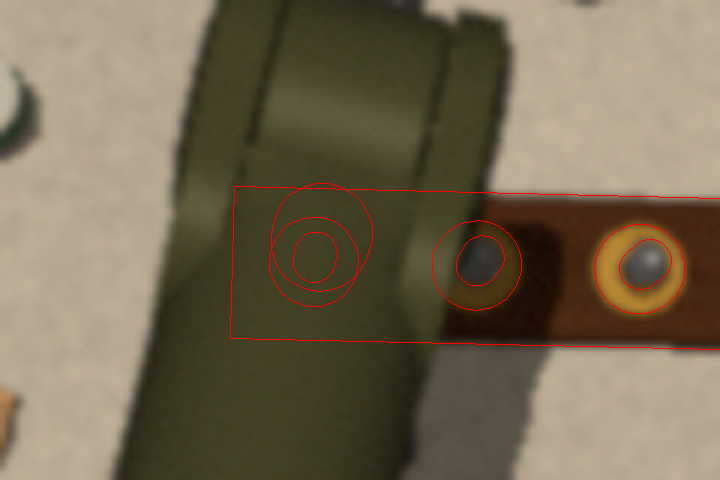

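```bash
python3 -c "
from h import *
im=cv2.imread('pics/scene10.png')
c=np.clip(im[222:272,252:302]*1.5,0,255).astype(np.uint8)
cv2.imwrite('pics/d9.png',cv2.resize(c,None,fx=11,fy=11,interpolation=cv2.INTER_CUBIC))
"
```

```text
(no output)
```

View pics/d9.png

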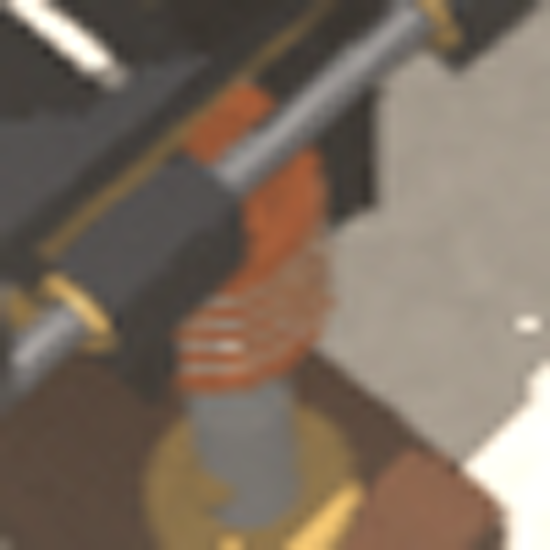

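Emit:
carry_out:
  targets:
    - [[-1.1, 8, 1.1], [0, 0, 0]]
    - [[0, 8, 0], [0, 0, 0]]
    - [[0, 8, 0], [0, 0, 0]]
    - [[0, 8, 0], [0, 0, 0]]
    - [[0, 6, 0], [0, 0, 0]]
    - [[0, 6, 0], [0, 0, 0]]
    - [[0, 0, 0], [0, 0, 0]]
    - [[0, 0, 0], [0, 0, 0]]

```text
time_s: 31.4
tool_pos: [0.6449, -0.0167, 0.0617]
tool_rot: [-90.0, -0.0, -1.4]
force: [0.3, 0.6, -0.9]
grip_width: 0.0372
```

Emit:
carry_out:
  targets:
    - [[0, 3, 0], [0, 0, 0]]
    - [[0, 3, 0], [0, 0, 0]]
    - [[0, 0, 0], [0, 0, 0]]
    - [[0, 0, 0], [0, 0, 0]]

```text
time_s: 31.8
tool_pos: [0.6448, -0.0166, 0.0557]
tool_rot: [-90.0, 0.0, -1.4]
force: [-0.1, -0.5, -0.7]
grip_width: 0.0374
```

```bash
python3 mv.py 644.7 -17 40 -1.3
```

```text
t 31.8 at [644.8 -16.6  55.7] [-90.     0.    -1.37] F [-0.1 -0.5 -0.7] grip 37.4
now shift tool x -0.1 y 15.7 z -0.4
afterturn shift tool x -0.1 y 15.7 z -0.4
turn about tool y -0.1
```

Emit:
carry_out:
  targets:
    - [[0, 3, 0], [0, 0, 0]]
    - [[0, 3, 0], [0, 0, 0]]
    - [[0, 0, 0], [0, 0, 0]]
    - [[0, 0, 0], [0, 0, 0]]

```text
time_s: 32.2
tool_pos: [0.6454, -0.0165, 0.0504]
tool_rot: [-90.0, -0.1, -1.4]
force: [-0.2, -0.5, 2.8]
grip_width: 0.0373
```

Emit:
carry_out:
  targets:
    - [[0, 3, 0], [0, 0, 0]]
    - [[0, 3, 0], [0, 0, 0]]
    - [[0, 2, 0], [0, 0, 0]]
    - [[0, 0, 0], [0, 0, 0]]
    - [[0, 0, 0], [0, 0, 0]]

```text
time_s: 32.7
tool_pos: [0.644, -0.0166, 0.0404]
tool_rot: [-90.0, 0.1, -1.4]
force: [2.2, 0.5, -6.7]
grip_width: 0.0375
```

```bash
python3 mv.py 644.7 -17 40 -1.3;python3 -c "
from h import *
im=save('scene','scene11')
overlay(im,'scene',[('sleeve',(.6448,-.0168,.026,0))],'e1',(230,200,100,100),6)
"
```

```text
t 32.7 at [644.  -16.6  40.4] [-90.03   0.1   -1.37] F [ 2.2  0.5 -6.7] grip 37.5
now shift tool x 0.7 y 0.4 z -0.3
afterturn shift tool x 0.7 y 0.4 z -0.3
turn about tool y -0.1
```

View pics/e1.png

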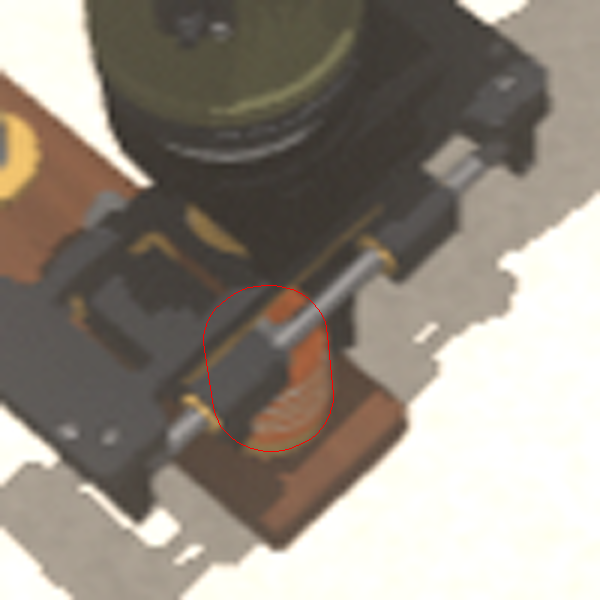

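Emit:
carry_out:
  targets:
    - [[0, 1, 0], [0, 0, 0]]
    - [[0, 0, 0], [0, 0, 0]]

```text
time_s: 32.95
tool_pos: [0.6442, -0.0166, 0.0403]
tool_rot: [-90.0, 0.1, -1.4]
force: [-0.2, -0.8, -4.5]
grip_width: 0.0373
```

Emit:
carry_out:
  targets:
    - [[0, 0, 0], [0, 0, 0]]
    - [[0, 0, 0], [0, 0, 0]]
    - [[0, 0, 0], [0, 0, 0]]
    - [[0, -5, 0], [0, 0, 0]]
    - [[0, -20, 0], [0, 0, 0]]
    - [[0, -30, 0], [0, 0, 0]]
    - [[0, -35, 0], [0, 0, 0]]
    - [[0, 0, 0], [0, 0, 0]]
  jaw: 0.7

```text
time_s: 33.75
tool_pos: [0.6484, -0.0173, 0.1369]
tool_rot: [-89.9, -0.6, -1.4]
force: [0.1, -0.5, -0.2]
grip_width: 0.061
```

Emit:
carry_out:
  targets:
    - [[-21, 0, -31.2], [0, 0, 0]]
    - [[-21, 0, -31.2], [0, 0, 0]]
    - [[-21, 0, -31.2], [0, 0, 0]]
    - [[-21, 0, -31.2], [0, 0, 0]]
    - [[0, 0, 0], [0, 0, 0]]
    - [[0, 0, 0], [0, 0, 0]]
  jaw: 1

```text
time_s: 34.35
tool_pos: [0.5576, -0.14, 0.1311]
tool_rot: [-89.9, -0.1, -1.5]
force: [1.0, 1.2, 0.5]
grip_width: 0.0865
```

```bash
python3 - <<'E'
import json
r=json.load(open('res.json'));r['sp0']=['sleeve',.6447,-.017,.026,0];r['sp1']=['sleeve',.6430,-.0869,.026,0];r['sp2']=['sleeve',.6413,-.1569,.026,0];r['sp3']=['sleeve',.6396,-.2269,.026,0]
json.dump(r,open('res.json','w'))
E
python3 look.py 12 sp0 s1 s2 s3; python3 mv.py 470.6 -262.4 14 -1.3
```

```text
sp0 [644.3 -17.4   0. ] 0.899 {'scene': ([643.5, -19.2], np.float64(0.923)), 'top': ([643.7, -16.5], np.float64(0.911))}
s1 [ 470.9 -263.3    0. ] 0.85 {'scene': ([475.4, -261.3], np.float64(0.812)), 'top': ([470.4, -263.5], np.float64(0.951))}
s2 [ 510.5 -398.6    0. ] 0.916 {'scene': ([511.1, -399.6], np.float64(0.95)), 'top': ([509.2, -397.2], np.float64(0.962))}
s3 [ 400.8 -346.4    0. ] 0.823 {'scene': ([400.6, -342.6], np.float64(0.698)), 'top': ([400.8, -346.4], np.float64(0.957))}
t 34.45 at [ 558.6 -137.9  130.8] [-8.995e+01 -3.000e-02 -1.280e+00] F [ 0.3  0.6 -0.2] grip 87.0
now shift tool x -85.2 y 116.8 z -126.4
afterturn shift tool x -85.1 y 116.8 z -126.4
turn about tool y 0.0
```

View pics/os12.png

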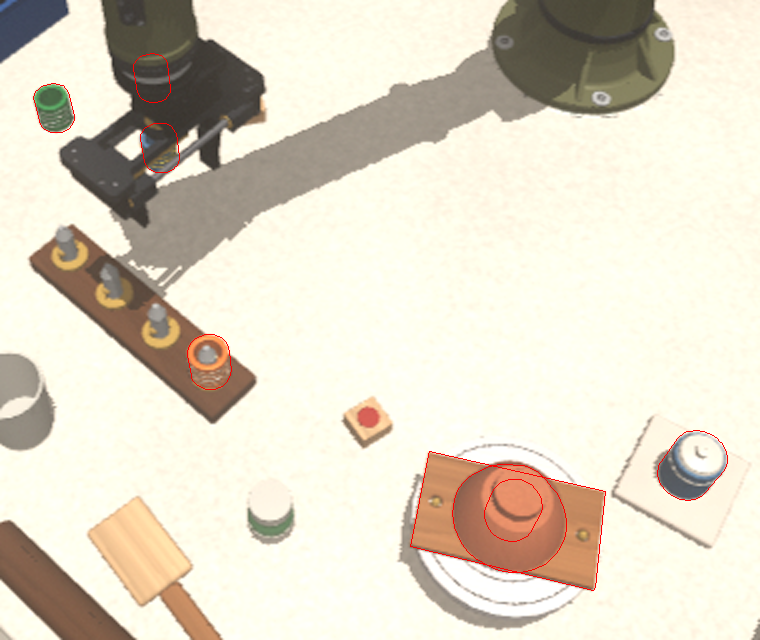

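View pics/ot12.png

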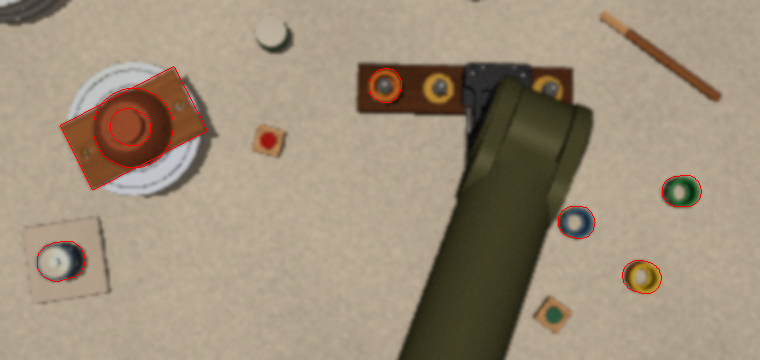

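Emit:
carry_out:
  targets:
    - [[-21.3, 0, -31.6], [0, 0, 0]]
    - [[-21.3, 0, -31.6], [0, 0, 0]]
    - [[-21.3, 0, -31.6], [0, 0, 0]]
    - [[-21.3, 0, -31.6], [0, 0, 0]]
    - [[0, 20, 0], [0, 0, 0]]
    - [[0, 30, 0], [0, 0, 0]]
    - [[0, 0, 0], [0, 0, 0]]
    - [[0, 0, 0], [0, 0, 0]]

```text
time_s: 35.25
tool_pos: [0.4702, -0.2628, 0.0808]
tool_rot: [-90.0, 0.1, -1.3]
force: [0.6, 0.3, -0.1]
grip_width: 0.0866
```

```bash
python3 mv.py 470.8 -262.4 14 -1.4
```

```text
t 35.25 at [ 470.2 -262.8   80.8] [-9.002e+01  8.000e-02 -1.260e+00] F [ 0.6  0.3 -0.1] grip 86.6
now shift tool x 0.6 y 66.8 z 0.5
afterturn shift tool x 0.6 y 66.8 z 0.5
turn about tool y 0.1
```

Emit:
carry_out:
  targets:
    - [[0.5, 25, 0.4], [0, 0, 0]]
    - [[0, 25, 0], [0, 0, 0]]
    - [[0, 12, 0], [0, 0, 0]]
    - [[0, 4.8, 0], [0, 0, 0]]
    - [[0, 0, 0], [0, 0, 0]]
    - [[0, 0, 0], [0, 0, 0]]

```text
time_s: 35.85
tool_pos: [0.4711, -0.2637, 0.0151]
tool_rot: [-90.0, -0.1, -1.4]
force: [-0.1, -0.1, 0.2]
grip_width: 0.0872
```

Emit:
carry_out:
  targets:
    - [[0, 0, 0], [0, 0, 0]]
    - [[0, 0, 0], [0, 0, 0]]
    - [[0, 0, 0], [0, 0, 0]]
    - [[0, 0, 0], [0, 0, 0]]
    - [[0, 0, 0], [0, 0, 0]]
    - [[0, 0, 0], [0, 0, 0]]
    - [[0, 0, 0], [0, 0, 0]]
  jaw: 0.1
  squeeze: 35

```text
time_s: 36.55
tool_pos: [0.4702, -0.2633, 0.014]
tool_rot: [-90.0, -0.0, -1.4]
force: [0.7, -0.3, 0.3]
grip_width: 0.0391
```

Emit:
carry_out:
  targets:
    - [[0, -15, 0], [0, 0, 0]]
    - [[0, -30, 0], [0, 0, 0]]
    - [[0, -35, 0], [0, 0, 0]]
    - [[0, -20, 0], [0, 0, 0]]
    - [[24, 0, 25.7], [0, 0, 0]]
    - [[24, 0, 25.7], [0, 0, 0]]
    - [[24, 0, 25.7], [0, 0, 0]]
    - [[24, 0, 25.7], [0, 0, 0]]
    - [[24, 0, 25.7], [0, 0, 0]]
    - [[24, 0, 25.7], [0, 0, 0]]
    - [[24, 0, 25.7], [0, 0, 0]]
    - [[0, 0, 0], [0, 0, 0]]

```text
time_s: 37.75
tool_pos: [0.6458, -0.0807, 0.1143]
tool_rot: [-89.9, -0.1, -0.9]
force: [-0.2, 1.2, -1.3]
grip_width: 0.0364
```

Emit:
carry_out:
  targets:
    - [[0, 0, 0], [0, 0, 0]]
    - [[0, 0, 0], [0, 0, 0]]

```text
time_s: 37.95
tool_pos: [0.6417, -0.0889, 0.1145]
tool_rot: [-90.1, 0.0, -1.5]
force: [0.3, -0.2, -1.1]
grip_width: 0.0364
```

```bash
python3 mv.py 643 -86.9 54 -1.4;  python3 -c "
from h import *
im=save('scene','scene13')
w=env.get_obs()['tool_pos']
overlay(im,'scene',[('sleeve',(w[0],w[1],w[2]-.0135,0)),('stand',(.6421,-.1219,0,-1.3/57.3))],'e2',(190,170,150,120),5)"
```

```text
t 37.95 at [641.7 -88.9 114.5] [-9.005e+01  1.000e-02 -1.460e+00] F [ 0.3 -0.2 -1.1] grip 36.4
now shift tool x 1.2 y 60.5 z 2.0
afterturn shift tool x 1.2 y 60.5 z 2.0
turn about tool y -0.1
```

View pics/e2.png

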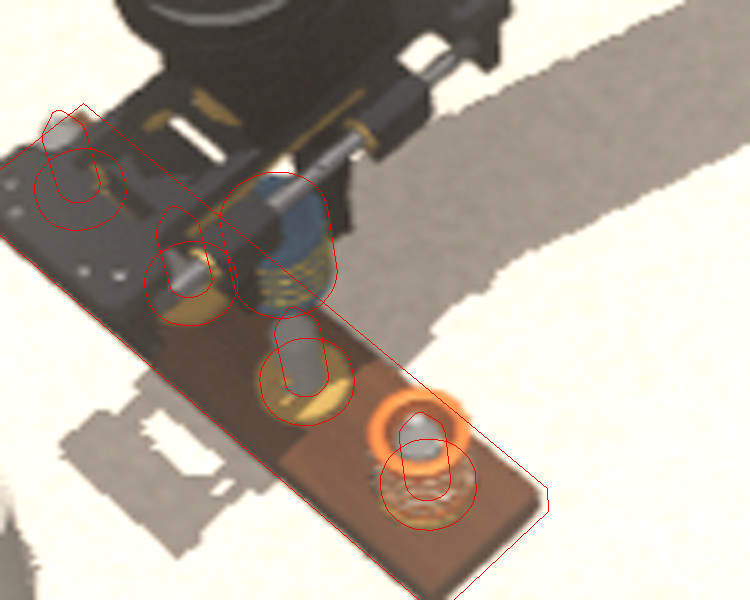

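Emit:
carry_out:
  targets:
    - [[1, 6, 2], [0, 0, 0]]
    - [[0, 12, 0], [0, 0, 0]]
    - [[0, 10, 0], [0, 0, 0]]
    - [[0, 8, 0], [0, 0, 0]]
    - [[0, 8, 0], [0, 0, 0]]
    - [[0, 8, 0], [0, 0, 0]]
    - [[0, 5, 0], [0, 0, 0]]
    - [[0, 0, 0], [0, 0, 0]]
    - [[0, 0, 0], [0, 0, 0]]

```text
time_s: 38.9
tool_pos: [0.6436, -0.0855, 0.0571]
tool_rot: [-90.0, -0.0, -1.4]
force: [0.8, -0.2, -0.4]
grip_width: 0.0363
```

```bash
python3 mv.py 643 -86.9 40.5 -1.4
```

```text
t 38.9 at [643.6 -85.5  57.1] [-9.00e+01 -1.00e-02 -1.37e+00] F [ 0.8 -0.2 -0.4] grip 36.3
now shift tool x -0.5 y 16.6 z -1.4
afterturn shift tool x -0.5 y 16.6 z -1.4
turn about tool y 0.0
```

Emit:
carry_out:
  targets:
    - [[-0.5, 3, -1.4], [0, 0, 0]]
    - [[0, 3, 0], [0, 0, 0]]
    - [[0, 3, 0], [0, 0, 0]]
    - [[0, 3, 0], [0, 0, 0]]
    - [[0, 2.5, 0], [0, 0, 0]]
    - [[0, 2, 0], [0, 0, 0]]
    - [[0, 0.5, 0], [0, 0, 0]]
    - [[0, 0, 0], [0, 0, 0]]
    - [[0, 0, 0], [0, 0, 0]]

```text
time_s: 39.8
tool_pos: [0.6426, -0.0869, 0.0405]
tool_rot: [-90.0, 0.0, -1.4]
force: [-2.1, 0.1, 6.5]
grip_width: 0.0366
```

```bash
python3 mv.py 643 -86.9 40.5 -1.4
```

```text
t 39.8 at [642.6 -86.9  40.5] [-8.997e+01  4.000e-02 -1.370e+00] F [-2.1  0.1  6.5] grip 36.6
now shift tool x 0.4 y 0.0 z -0.0
afterturn shift tool x 0.4 y 0.0 z -0.0
turn about tool y 0.0
```

Emit:
carry_out:
  targets:
    - [[0, 0.7, 0], [0, 0, 0]]
    - [[0, 0, 0], [0, 0, 0]]
    - [[0, 0, 0], [0, 0, 0]]

```text
time_s: 40.1
tool_pos: [0.6426, -0.0869, 0.0404]
tool_rot: [-90.0, 0.0, -1.4]
force: [-4.0, 1.1, 8.5]
grip_width: 0.0366
```

```bash
python3 -c "
from h import *
im=save('scene','scene14')
overlay(im,'scene',[('sleeve',(.643,-.0869,.026,0)),('sleeve',(.643,-.0869,.041,0))],'e3',(200,180,120,100),6)"
```

```text
(no output)
```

View pics/e3.png

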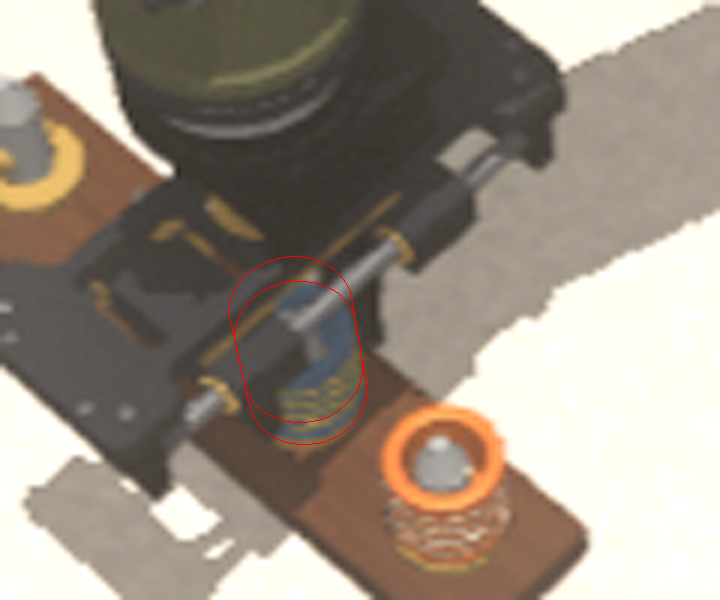

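Emit:
carry_out:
  targets:
    - [[0, 0, 0], [0, 0, 0]]
    - [[0, 0, 0], [0, 0, 0]]
    - [[0, 0, 0], [0, 0, 0]]
    - [[0, -5, 0], [0, 0, 0]]
    - [[0, -20, 0], [0, 0, 0]]
    - [[0, -30, 0], [0, 0, 0]]
    - [[0, -35, 0], [0, 0, 0]]
    - [[0, 0, 0], [0, 0, 0]]
  jaw: 0.7

```text
time_s: 40.95
tool_pos: [0.6461, -0.088, 0.1348]
tool_rot: [-90.0, -0.5, -1.4]
force: [0.3, -0.3, 1.0]
grip_width: 0.0609
```

Emit:
carry_out:
  targets:
    - [[-23.5, 0, -26.6], [0, 0, 0]]
    - [[-23.5, 0, -26.6], [0, 0, 0]]
    - [[-23.5, 0, -26.6], [0, 0, 0]]
    - [[-23.5, 0, -26.6], [0, 0, 0]]
    - [[-23.5, 0, -26.6], [0, 0, 0]]
    - [[0, 0, 0], [0, 0, 0]]
    - [[0, 0, 0], [0, 0, 0]]
    - [[0, 0, 0], [0, 0, 0]]
  jaw: 1

```text
time_s: 41.75
tool_pos: [0.523, -0.2158, 0.129]
tool_rot: [-90.0, -0.0, -1.3]
force: [-0.5, 0.0, 0.6]
grip_width: 0.0871
```

```bash
python3 look.py 15 sp0 sp1 s2 s3; python3 mv.py 401.5 -347.5 80 -1.4
```

```text
sp0 [644.6 -17.3   0. ] 0.906 {'scene': ([644.6, -18.3], np.float64(0.928)), 'top': ([643.7, -16.4], np.float64(0.918))}
sp1 [642.8 -87.8   0. ] 0.886 {'scene': ([642.8, -87.8], np.float64(0.872)), 'top': ([641.7, -86.6], np.float64(0.909))}
s2 [ 508.7 -399.5    0. ] 0.732 {'scene': ([508.2, -400.3], np.float64(0.646)), 'top': ([508.7, -399.5], np.float64(0.82))}
s3 [ 400.7 -346.7    0. ] 0.838 {'scene': ([405.9, -342.0], np.float64(0.774)), 'top': ([400.4, -347.0], np.float64(0.94))}
t 41.85 at [ 523.2 -215.7  129. ] [-9.00e+01  1.00e-02 -1.23e+00] F [ 0.3  0.5 -0.3] grip 86.8
now shift tool x -118.8 y 49.0 z -134.4
afterturn shift tool x -118.4 y 49.0 z -134.7
turn about tool y 0.2
```

View pics/os15.png

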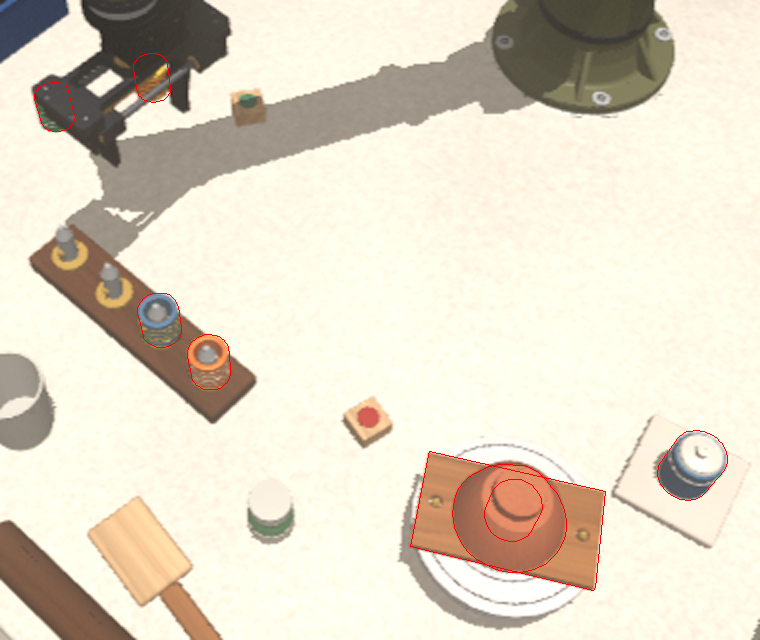

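View pics/ot15.png

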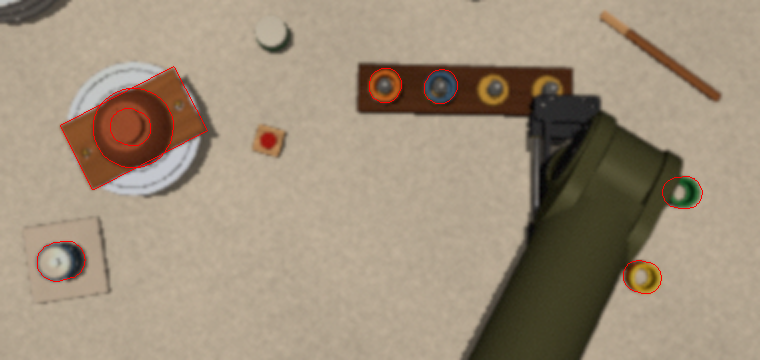

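Emit:
carry_out:
  targets:
    - [[-23.7, 0, -26.9], [0, 0, 0]]
    - [[-23.7, 0, -26.9], [0, 0, 0]]
    - [[-23.7, 0, -26.9], [0, 0, 0]]
    - [[-23.7, 0, -26.9], [0, 0, 0]]
    - [[-23.7, 0, -26.9], [0, 0, 0]]
    - [[0, 20, 0], [0, 0, 0]]
    - [[0, 25, 0], [0, 0, 0]]
    - [[0, 0, 0], [0, 0, 0]]
    - [[0, 0, 0], [0, 0, 0]]
    - [[0, 0, 0], [0, 0, 0]]

```text
time_s: 42.85
tool_pos: [0.4016, -0.3489, 0.0853]
tool_rot: [-90.1, -0.1, -1.3]
force: [-0.3, -0.4, -0.9]
grip_width: 0.0874
```

```bash
python3 mv.py 401.7 -347.5 14 -1.4;python3 -c "
from h import *
im=save('scene','scene16')
overlay(im,'scene',[('sleeve',(.4017,-.3475,0,0))],'e4',(190,70,120,100),6)"
```

```text
t 42.85 at [ 401.6 -348.9   85.3] [-9.005e+01 -7.000e-02 -1.300e+00] F [-0.3 -0.4 -0.9] grip 87.4
now shift tool x 0.0 y 71.3 z 1.4
afterturn shift tool x 0.0 y 71.3 z 1.4
turn about tool y 0.1
```

View pics/e4.png

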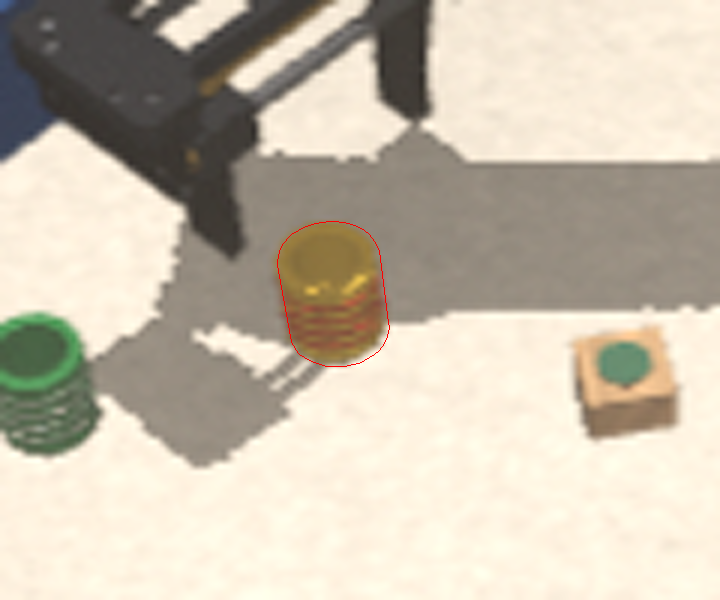

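Emit:
carry_out:
  targets:
    - [[0, 28, 1.2], [0, 0, 0]]
    - [[0, 25, 0], [0, 0, 0]]
    - [[0, 13, 0], [0, 0, 0]]
    - [[0, 5, 0], [0, 0, 0]]
    - [[0, 0, 0], [0, 0, 0]]
    - [[0, 0, 0], [0, 0, 0]]

```text
time_s: 43.5
tool_pos: [0.4013, -0.3481, 0.0143]
tool_rot: [-90.0, -0.1, -1.4]
force: [0.1, 0.3, 0.3]
grip_width: 0.0869
```

Emit:
carry_out:
  targets:
    - [[0, 0, 0], [0, 0, 0]]
    - [[0, 0, 0], [0, 0, 0]]
    - [[0, 0, 0], [0, 0, 0]]
    - [[0, 0, 0], [0, 0, 0]]
    - [[0, 0, 0], [0, 0, 0]]
    - [[0, 0, 0], [0, 0, 0]]
    - [[0, 0, 0], [0, 0, 0]]
  jaw: 0.1
  squeeze: 35

```text
time_s: 44.2
tool_pos: [0.4007, -0.3474, 0.0133]
tool_rot: [-90.0, -0.0, -1.4]
force: [-0.0, -0.1, -0.9]
grip_width: 0.0391
```

Emit:
carry_out:
  targets:
    - [[0, -15, 0], [0, 0, 0]]
    - [[0, -30, 0], [0, 0, 0]]
    - [[0, -35, 0], [0, 0, 0]]
    - [[0, -20, 0], [0, 0, 0]]
    - [[29.4, 0, 24.5], [0, 0, 0]]
    - [[29.4, 0, 24.5], [0, 0, 0]]
    - [[29.4, 0, 24.5], [0, 0, 0]]
    - [[29.4, 0, 24.5], [0, 0, 0]]
    - [[29.4, 0, 24.5], [0, 0, 0]]
    - [[29.4, 0, 24.5], [0, 0, 0]]
    - [[29.4, 0, 24.5], [0, 0, 0]]
    - [[29.4, 0, 24.5], [0, 0, 0]]

```text
time_s: 45.4
tool_pos: [0.6416, -0.1561, 0.1144]
tool_rot: [-90.0, -0.0, -1.4]
force: [-0.1, -0.4, 0.3]
grip_width: 0.0385
```

Emit:
carry_out:
  targets:
    - [[0, 0, 0], [0, 0, 0]]
    - [[0, 0, 0], [0, 0, 0]]
    - [[0, 0, 0], [0, 0, 0]]
    - [[0, 0, 0], [0, 0, 0]]

```text
time_s: 45.8
tool_pos: [0.6395, -0.1588, 0.1139]
tool_rot: [-90.0, -0.0, -1.5]
force: [0.6, -0.5, -0.7]
grip_width: 0.0385
```

```bash
python3 mv.py 641.3 -156.9 56.5 -1.4;  python3 -c "
from h import *
im=save('scene','scene17')
w=env.get_obs()['tool_pos']
overlay(im,'scene',[('sleeve',(w[0],w[1],w[2]-.0135,0)),('stand',(.6421,-.1219,0,-1.3/57.3))],'e5',(160,150,150,120),5)"
```

```text
t 45.8 at [ 639.5 -158.8  113.9] [-9.002e+01 -1.000e-02 -1.520e+00] F [ 0.6 -0.5 -0.7] grip 38.5
now shift tool x 1.8 y 57.4 z 1.9
afterturn shift tool x 1.8 y 57.4 z 1.9
turn about tool y -0.1
```

View pics/e5.png

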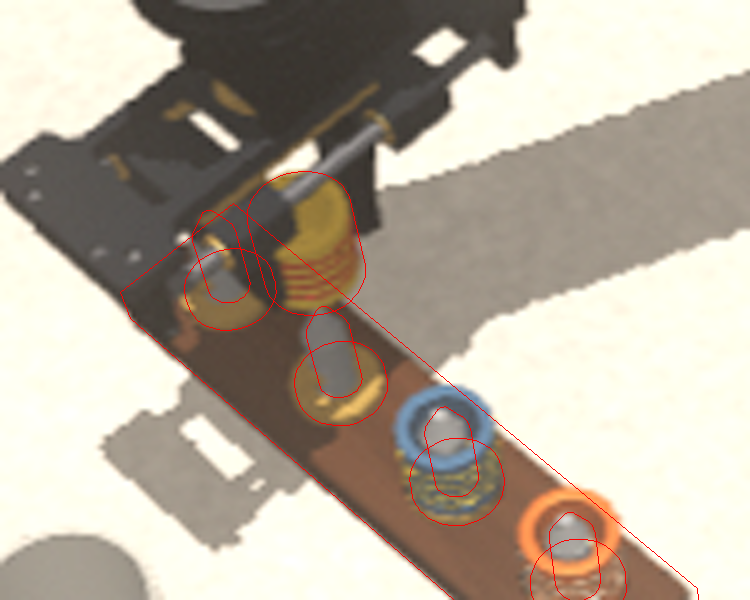

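Emit:
carry_out:
  targets:
    - [[1.4, 6, 1.4], [0, 0, 0]]
    - [[0, 12, 0], [0, 0, 0]]
    - [[0, 10, 0], [0, 0, 0]]
    - [[0, 8, 0], [0, 0, 0]]
    - [[0, 8, 0], [0, 0, 0]]
    - [[0, 8, 0], [0, 0, 0]]
    - [[0, 5, 0], [0, 0, 0]]
    - [[0, 0, 0], [0, 0, 0]]
    - [[0, 0, 0], [0, 0, 0]]

```text
time_s: 46.75
tool_pos: [0.642, -0.1559, 0.0564]
tool_rot: [-90.0, -0.0, -1.4]
force: [0.5, -0.0, -1.3]
grip_width: 0.0385
```

```bash
python3 mv.py 641.3 -156.9 40 -1.4
```

```text
t 46.75 at [ 642.  -155.9   56.4] [-9.001e+01 -2.000e-02 -1.370e+00] F [ 0.5 -0.  -1.3] grip 38.5
now shift tool x -0.7 y 16.4 z -1.0
afterturn shift tool x -0.7 y 16.4 z -1.0
turn about tool y 0.0
```

Emit:
carry_out:
  targets:
    - [[-0.7, 3, -1], [0, 0, 0]]
    - [[0, 3, 0], [0, 0, 0]]
    - [[0, 3, 0], [0, 0, 0]]
    - [[0, 3, 0], [0, 0, 0]]
    - [[0, 2.5, 0], [0, 0, 0]]
    - [[0, 2, 0], [0, 0, 0]]
    - [[0, 0.5, 0], [0, 0, 0]]
    - [[0, 0, 0], [0, 0, 0]]
    - [[0, 0, 0], [0, 0, 0]]

```text
time_s: 47.65
tool_pos: [0.641, -0.1567, 0.0393]
tool_rot: [-90.0, 0.0, -1.4]
force: [-0.9, 0.3, 1.9]
grip_width: 0.0389
```

```bash
python3 -c "
from h import *
o=env.get_obs();print(o['force'].round(1),o['tool_pos'])
im=save('scene','scene18')
overlay(im,'scene',[('sleeve',(.6413,-.1569,.026,0)),('sleeve',(.6413,-.1569,.041,0))],'e6',(180,160,120,100),6)"
```

```text
[-0.9  0.3  1.9] [ 0.64103314 -0.15665144  0.03925018]
```

View pics/e6.png

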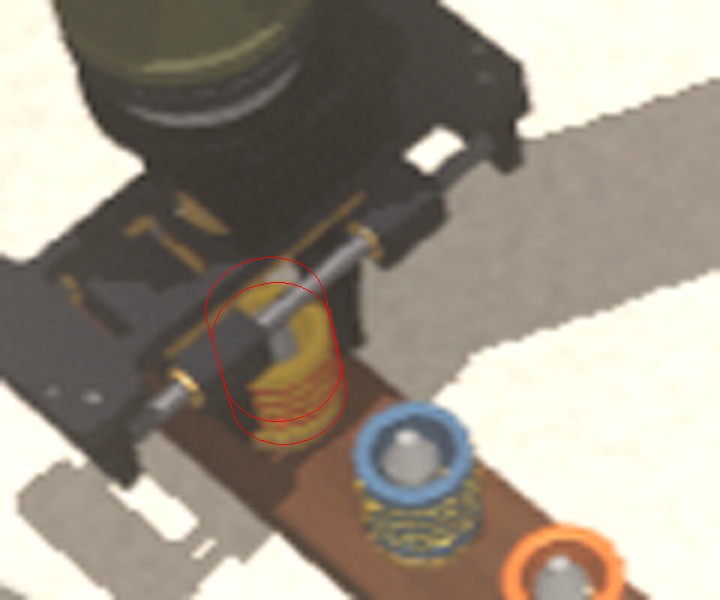

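Emit:
carry_out:
  targets:
    - [[0, 0.4, 0], [0, 0, 0]]
    - [[0, 0, 0], [0, 0, 0]]

```text
time_s: 47.9
tool_pos: [0.6411, -0.1567, 0.0392]
tool_rot: [-90.0, 0.0, -1.4]
force: [-0.8, 1.4, 4.7]
grip_width: 0.0385
```

Emit:
carry_out:
  targets:
    - [[0, 0, 0], [0, 0, 0]]
    - [[0, 0, 0], [0, 0, 0]]
    - [[0, 0, 0], [0, 0, 0]]
    - [[0, -5, 0], [0, 0, 0]]
    - [[0, -20, 0], [0, 0, 0]]
    - [[0, -30, 0], [0, 0, 0]]
    - [[0, -35, 0], [0, 0, 0]]
    - [[0, 0, 0], [0, 0, 0]]
  jaw: 0.7

```text
time_s: 48.7
tool_pos: [0.6442, -0.1583, 0.1345]
tool_rot: [-90.1, -0.5, -1.4]
force: [0.3, -0.4, 0.1]
grip_width: 0.0611
```

Emit:
carry_out:
  targets:
    - [[-15.6, 0, -30.6], [0, 0, 0]]
    - [[-15.6, 0, -30.6], [0, 0, 0]]
    - [[-15.6, 0, -30.6], [0, 0, 0]]
    - [[-15.6, 0, -30.6], [0, 0, 0]]
    - [[0, 0, 0], [0, 0, 0]]
    - [[0, 0, 0], [0, 0, 0]]
    - [[0, 0, 0], [0, 0, 0]]
  jaw: 1

```text
time_s: 49.4
tool_pos: [0.5766, -0.2762, 0.1285]
tool_rot: [-89.9, -0.0, -1.3]
force: [1.5, 0.1, -0.0]
grip_width: 0.0871
```

```bash
python3 look.py 19 sp0 sp1 sp2 s2; python3 mv.py 510.5 -398.9 80 -1.4
```

```text
sp0 [644.6 -17.2   0. ] 0.913 {'scene': ([644.7, -18.3], np.float64(0.942)), 'top': ([643.9, -16.5], np.float64(0.912))}
sp1 [643.  -87.7   0. ] 0.873 {'scene': ([642.4, -89.7], np.float64(0.861)), 'top': ([642.2, -86.6], np.float64(0.894))}
sp2 [ 641.5 -158.     0. ] 0.908 {'scene': ([642.1, -157.7], np.float64(0.935)), 'top': ([640.5, -157.4], np.float64(0.892))}
s2 [ 510.3 -400.8    0. ] 0.788 {'scene': ([511.1, -400.6], np.float64(0.889)), 'top': ([507.5, -398.9], np.float64(0.72))}
t 49.5 at [ 576.8 -275.8  128.5] [-8.996e+01  1.000e-02 -1.210e+00] F [-0.   0.2 -0. ] grip 86.9
now shift tool x -63.7 y 48.5 z -124.5
afterturn shift tool x -63.3 y 48.5 z -124.7
turn about tool y 0.2
```

View pics/os19.png

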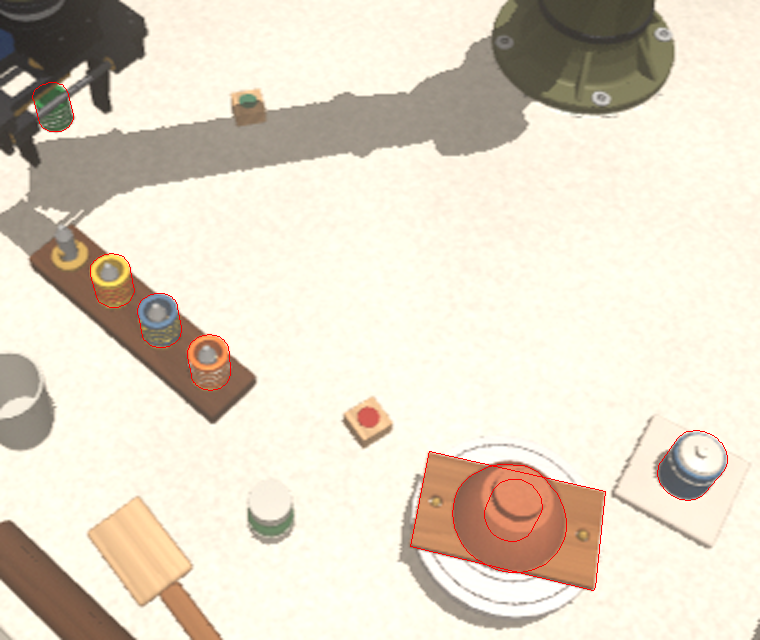

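View pics/ot19.png

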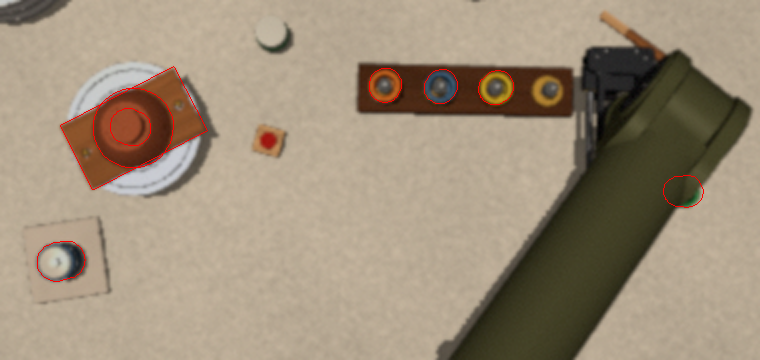

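Emit:
carry_out:
  targets:
    - [[-15.9, 0, -31.1], [0, 0, 0]]
    - [[-15.9, 0, -31.1], [0, 0, 0]]
    - [[-15.9, 0, -31.1], [0, 0, 0]]
    - [[-15.9, 0, -31.1], [0, 0, 0]]
    - [[0, 20, 0], [0, 0, 0]]
    - [[0, 25, 0], [0, 0, 0]]
    - [[0, 0, 0], [0, 0, 0]]
    - [[0, 0, 0], [0, 0, 0]]
    - [[0, 0, 0], [0, 0, 0]]

```text
time_s: 50.4
tool_pos: [0.5105, -0.4004, 0.0851]
tool_rot: [-90.1, -0.1, -1.3]
force: [0.1, 0.4, 0.6]
grip_width: 0.087
```

```bash
python3 mv.py 510.4 -399 14 -1.4;python3 -c "
from h import *
im=save('scene','scene20')
overlay(im,'scene',[('sleeve',(.5104,-.399,0,0))],'e7',(140,70,120,100),6)"
```

```text
t 50.4 at [ 510.5 -400.4   85.1] [-9.006e+01 -8.000e-02 -1.290e+00] F [0.1 0.4 0.6] grip 87.0
now shift tool x -0.1 y 71.1 z 1.4
afterturn shift tool x -0.1 y 71.1 z 1.4
turn about tool y 0.1
```

View pics/e7.png

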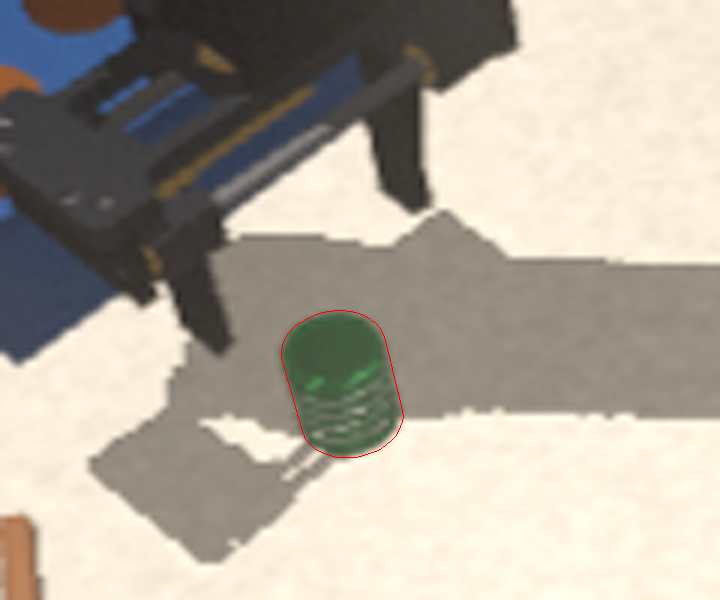

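Emit:
carry_out:
  targets:
    - [[0, 28, 1.2], [0, 0, 0]]
    - [[0, 25, 0], [0, 0, 0]]
    - [[0, 13, 0], [0, 0, 0]]
    - [[0, 5, 0], [0, 0, 0]]
    - [[0, 0, 0], [0, 0, 0]]
    - [[0, 0, 0], [0, 0, 0]]

```text
time_s: 51.05
tool_pos: [0.51, -0.4, 0.0141]
tool_rot: [-90.1, -0.1, -1.4]
force: [-0.7, -0.8, 0.6]
grip_width: 0.0869
```

Emit:
carry_out:
  targets:
    - [[0, 0, 0], [0, 0, 0]]
    - [[0, 0, 0], [0, 0, 0]]
    - [[0, 0, 0], [0, 0, 0]]
    - [[0, 0, 0], [0, 0, 0]]
    - [[0, 0, 0], [0, 0, 0]]
    - [[0, 0, 0], [0, 0, 0]]
    - [[0, 0, 0], [0, 0, 0]]
  jaw: 0.1
  squeeze: 35

```text
time_s: 51.75
tool_pos: [0.5094, -0.3992, 0.0129]
tool_rot: [-90.0, -0.0, -1.4]
force: [0.9, 0.7, -0.1]
grip_width: 0.0389
```

Emit:
carry_out:
  targets:
    - [[0, -15, 0], [0, 0, 0]]
    - [[0, -30, 0], [0, 0, 0]]
    - [[0, -35, 0], [0, 0, 0]]
    - [[0, -20, 0], [0, 0, 0]]
    - [[20.8, 0, 29.2], [0, 0, 0]]
    - [[20.8, 0, 29.2], [0, 0, 0]]
    - [[20.8, 0, 29.2], [0, 0, 0]]
    - [[20.8, 0, 29.2], [0, 0, 0]]
    - [[20.8, 0, 29.2], [0, 0, 0]]
    - [[20.8, 0, 29.2], [0, 0, 0]]
    - [[0, 0, 0], [0, 0, 0]]

```text
time_s: 52.85
tool_pos: [0.6428, -0.2193, 0.1132]
tool_rot: [-89.8, -0.1, -0.8]
force: [0.5, 1.0, -0.8]
grip_width: 0.0368
```

Emit:
carry_out:
  targets:
    - [[0, 0, 0], [0, 0, 0]]
    - [[0, 0, 0], [0, 0, 0]]
    - [[0, 0, 0], [0, 0, 0]]

```text
time_s: 53.15
tool_pos: [0.6373, -0.229, 0.1134]
tool_rot: [-90.0, -0.0, -1.5]
force: [-1.1, -1.2, -0.6]
grip_width: 0.0366
```

```bash
python3 mv.py 639.6 -226.9 56.5 -1.4;  python3 -c "
from h import *
im=save('scene','scene21')
w=env.get_obs()['tool_pos']
overlay(im,'scene',[('sleeve',(w[0],w[1],w[2]-.0135,0)),('stand',(.6421,-.1219,0,-1.3/57.3))],'e8',(140,130,150,120),5)"
```

```text
t 53.15 at [ 637.3 -229.   113.4] [-9.004e+01 -1.000e-02 -1.530e+00] F [-1.1 -1.2 -0.6] grip 36.6
now shift tool x 2.3 y 56.9 z 2.2
afterturn shift tool x 2.3 y 56.9 z 2.2
turn about tool y -0.1
```

View pics/e8.png

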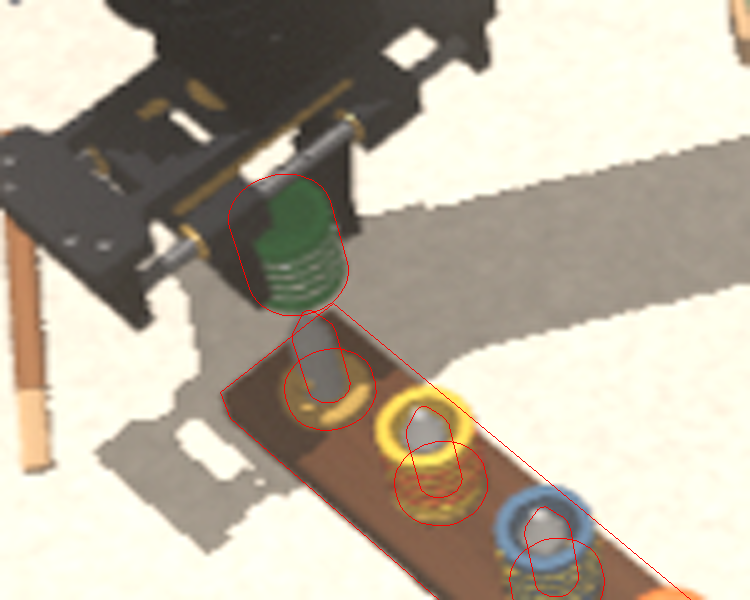

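Emit:
carry_out:
  targets:
    - [[1.6, 6, 1.4], [0, 0, 0]]
    - [[0, 12, 0], [0, 0, 0]]
    - [[0, 10, 0], [0, 0, 0]]
    - [[0, 8, 0], [0, 0, 0]]
    - [[0, 8, 0], [0, 0, 0]]
    - [[0, 8, 0], [0, 0, 0]]
    - [[0, 5, 0], [0, 0, 0]]
    - [[0, 0, 0], [0, 0, 0]]
    - [[0, 0, 0], [0, 0, 0]]

```text
time_s: 54.1
tool_pos: [0.6399, -0.2263, 0.0557]
tool_rot: [-90.0, -0.0, -1.4]
force: [2.2, -3.3, -2.9]
grip_width: 0.0374
```

```bash
python3 mv.py 639.6 -226.9 40 -1.4
```

```text
t 54.1 at [ 639.9 -226.3   55.7] [-9.005e+01 -1.000e-02 -1.390e+00] F [ 2.2 -3.3 -2.9] grip 37.4
now shift tool x -0.3 y 15.7 z -0.6
afterturn shift tool x -0.3 y 15.7 z -0.6
turn about tool y 0.0
```

Emit:
carry_out:
  targets:
    - [[0.3, 3, -1], [0, 0, 0]]
    - [[0, 3, 0], [0, 0, 0]]
    - [[0, 3, 0], [0, 0, 0]]
    - [[0, 3, 0], [0, 0, 0]]
    - [[0, 2, 0], [0, 0, 0]]
    - [[0, 1.5, 0], [0, 0, 0]]
    - [[0, 0.5, 0], [0, 0, 0]]
    - [[0, 0, 0], [0, 0, 0]]
    - [[0, 0, 0], [0, 0, 0]]

```text
time_s: 55.0
tool_pos: [0.6399, -0.2264, 0.0395]
tool_rot: [-90.0, 0.0, -1.4]
force: [0.4, -0.9, -1.7]
grip_width: 0.0364
```

```bash
python3 -c "
from h import *
o=env.get_obs();print(o['force'].round(1),o['tool_pos'])
im=save('scene','scene22')
overlay(im,'scene',[('sleeve',(.6396,-.2269,.026,0)),('sleeve',(.6396,-.2269,.041,0))],'e9',(160,140,120,100),6)"
```

```text
[ 0.4 -0.9 -1.7] [ 0.63993754 -0.22643189  0.0394782 ]
```

View pics/e9.png

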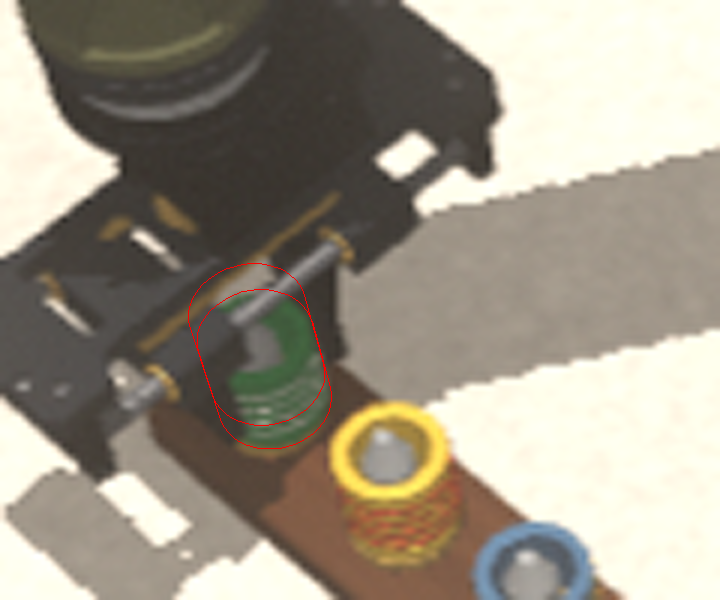

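Emit:
carry_out:
  targets:
    - [[0, 0.8, 0], [0, 0, 0]]
    - [[0, 0, 0], [0, 0, 0]]

```text
time_s: 55.25
tool_pos: [0.64, -0.2265, 0.039]
tool_rot: [-90.0, 0.0, -1.4]
force: [0.2, -0.2, -0.5]
grip_width: 0.0367
```

Emit:
carry_out:
  targets:
    - [[0, 0, 0], [0, 0, 0]]
    - [[0, 0, 0], [0, 0, 0]]
    - [[0, 0, 0], [0, 0, 0]]
    - [[0, -5, 0], [0, 0, 0]]
    - [[0, -20, 0], [0, 0, 0]]
    - [[0, -30, 0], [0, 0, 0]]
    - [[0, -35, 0], [0, 0, 0]]
    - [[0, -30, 0], [0, 0, 0]]
    - [[0, -30, 0], [0, 0, 0]]
  jaw: 0.7

```text
time_s: 56.15
tool_pos: [0.6401, -0.2269, 0.1911]
tool_rot: [-90.0, -0.1, -1.4]
force: [-0.3, 0.6, -0.0]
grip_width: 0.061
```

Emit:
carry_out:
  targets:
    - [[-30, 0, -25], [0, 0, 0]]
    - [[-30, 0, -25], [0, 0, 0]]
    - [[-30, 0, -25], [0, 0, 0]]
    - [[-30, 0, -25], [0, 0, 0]]
    - [[-20, 0, -20], [0, 0, 0]]
    - [[0, 0, 0], [0, 0, 0]]
    - [[0, 0, 0], [0, 0, 0]]
    - [[0, 0, 0], [0, 0, 0]]

```text
time_s: 56.95
tool_pos: [0.4985, -0.3422, 0.1891]
tool_rot: [-90.0, -0.0, -1.3]
force: [0.4, 1.2, -0.5]
grip_width: 0.0611
```

```bash
python3 - <<'E'
import json
r=json.load(open('res.json'));r['bowlF']=['bowl',.5896,.2982,.068,0];r['potF']=['pot',.4223,.3937,.012,0];
json.dump(r,open('res.json','w'))
E
python3 look.py 23 sp0 sp1 sp2 sp3 bowlF potF; python3 -c "
from cell import env;print(env.get_obs())"
```

```text
sp0 [645. -17.   0.] 0.912 {'scene': ([644.9, -18.0], np.float64(0.94)), 'top': ([643.9, -16.2], np.float64(0.921))}
sp1 [643.2 -87.4   0. ] 0.878 {'scene': ([642.8, -88.5], np.float64(0.86)), 'top': ([642.4, -86.8], np.float64(0.903))}
sp2 [ 641.5 -158.     0. ] 0.912 {'scene': ([641.7, -158.0], np.float64(0.942)), 'top': ([640.5, -157.2], np.float64(0.891))}
sp3 [ 640.5 -227.5    0. ] 0.83 {'scene': ([638.9, -229.5], np.float64(0.885)), 'top': ([643.7, -230.9], np.float64(0.788))}
bowlF [588.6 298.    0. ] 0.958 {'scene': ([588.7, 297.3], np.float64(0.968)), 'top': ([588.6, 299.3], np.float64(0.964))}
potF [422.1 393.6   0. ] 0.922 {'scene': ([423.1, 393.2], np.float64(0.941)), 'top': ([421.6, 394.5], np.float64(0.918))}
{'time_s': 57.05, 'qpos': array([-11.52212838,  19.45065451,  53.77102981,  94.16169278,
       -16.18529054,  74.66001634,  43.80467889]), 'joint_velocities': array([ 0.06152532,  0.05302737,  0.25601294,  0.05849846,  0.189789  ,
       -0.08177487,  0.19560023]), 'effort': array([ 3.63128660e-01, -3.52982247e+01,  9.00549084e+00, -2.94960845e+01,
        8.00001231e-03,  8.24735686e-02, -2.15196480e-03]), 'tool_pos': array([ 0.49859386, -0.34206968,  0.18893647]), 'tool_rot': array([-8.99850093e+01, -4.54233872e-04, -1.21893217e+00]), 'force': array([ 0.24861593, -0.04498884, -0.45019132]), 'wrist_torque': array([-0.09943462,  0.08679921, -0.00735115]), 'grip_width': 0.06156355092099113}
```

View pics/os23.png

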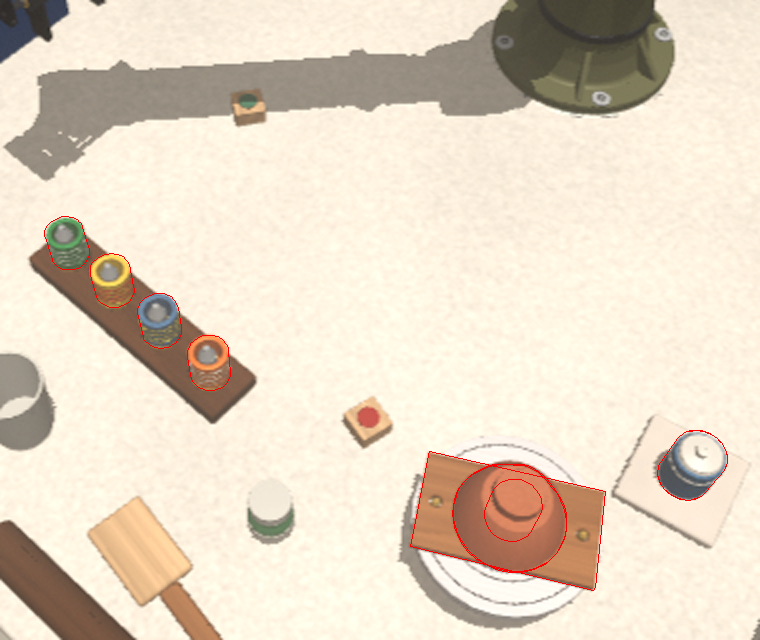

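View pics/top23.png

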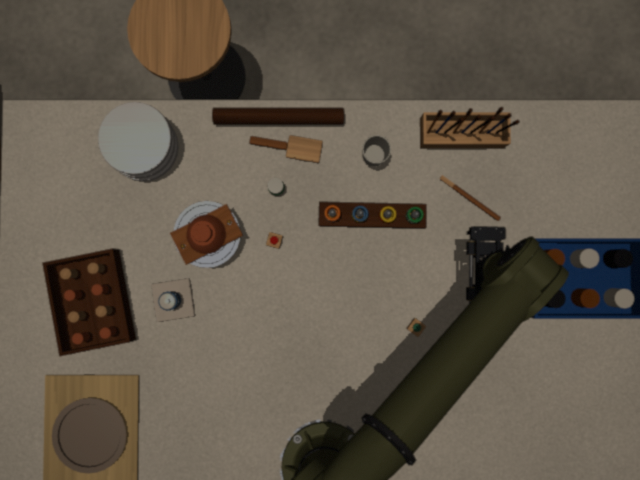

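```bash
python3 -c "
from cell import env
print(env.get_obs()['time_s']);print(env.sign_off())"
```

```text
57.05
the job is handed in; nothing more can be done
None
```

The job is handed in at 57 s of the 210 s allowed, and nothing was reported on whether it passed.

1. **Pot:** it stands upright on the drying slab, measured within 1 mm of the slab's middle.
2. **Chuck plate:** both pins show through its holes and it lies flat. A picture taken before the bowl went on put it within about 1–2 mm of the wheel's centre and 0.6° of the pins' line.
3. **Bowl:** it went on after the plate. It is over the plug with its rim on the board, about 1 mm off the plate's centre.
4. **Sleeves:** all four were present, and each was pushed onto its own spindle. Orange is on the spindle nearest the wheel, then blue, yellow and green. In the last scene picture each matches the outline of a sleeve sitting on its shoulder, not 15 mm up on the balls.

In the last pictures the jar, cup, stamps, knife and paddle show no movement. I judged that by eye, without measuring it. The gripper was open and clear of everything when I handed in.

Some checks were weaker or disagreed:
- **Camera disagreement:** the two cameras differed by 1–3 mm throughout, so I used their average.
- **Green sleeve:** its last position fit was the loosest, with the cameras about 5 mm apart. Both the close-up and the scene picture showed it fully down on the shoulder.
- **Grip reading:** while I held the sleeves, the gripper opening read 36–39 mm, although they are 40 mm across. They looked upright in the pictures and went on without trouble.

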